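# Put the wood-carver's waxing kit away in its carved tray

### The arm

A 6-joint arm with a two-finger parallel gripper is mounted at the origin on the work surface. World frame = base frame: x ahead of the robot, y to its left, z up, the work surface at z = 0. Lengths are in m, angles in rad, forces in N, time in s.
With the tool pointing down it reaches from about 0.25 to 0.775 m from the base axis. Payload 4 kg.
Tool frame: the origin (TCP) lies midway between the tips of the shut fingers; the grasp point (between the pads) lies 19 mm behind it; z points along the fingers, y is the direction in which the jaws open and shut (so a half turn about z gives the same grasp; the last joint's range is limited). The gripper opens to 94 mm and grips with 3 to 60 N. Pads are 16 mm wide; open, the fingers measure 119 mm over their backs; the gripper's body (75 mm by 177 mm) begins 78 mm behind the grasp point.
Start: joints at [-1.283, 0.087, 1.371, -0, 1.684, -0.103], TCP at [0.21, -0.509, 0.181] pointing down, gripper open.
Joint ranges: [-3.1, 3.1], [-0.76, 2.03], [0.27, 2.55], [-1.08, 4.22], [0.17, 2.65], [-2.57, 2.57]. Speed limits (rad/s): [2.79, 2.79, 3.14, 3.14, 3.14, 3.14].

### API

Orientations are given as a unit quaternion [x, y, z, w].
In Python, from station import observe, read_camera, camera_info, sign_off gives the robot as it stands.
- The arm moves only by the shell command python3 -m handwheel 'ROWS' [OPENING]. ROWS is JSON, a list of rows, each an object with "offset": the shift along the tool's x, y, z in m, a list of three; "twist": the turn about the tool's z in rad. In form: [{"offset": [x, y, z], "twist": twist}, ...]. A call has 1 to 8 rows; each row is the pose to reach, as a shift and turn from the pose commanded when the call began, along the tool's axes at that moment; what a row does not reach only later rows make up. A row lasts 1/12 s, in which the tool goes at most 41.7 mm and 7.16 degrees, less where a joint would pass 70% of its speed; a pose out of reach is approached as far as the arm can. A call with a gripper value outside its range is refused whole. OPENING is the finger opening in m, from 0 to 0.094, set as the call begins (- or left out, the last holds). The fingers move at their own pace and stop on an object; the grip force is fixed at half the most. Time passes only in rows, so rows that repeat a pose let the fingers close. It gives the time, the measured TCP pose, the force and the opening at its end, in the units of the state.
- observe(): the state, without advancing time (a new reading comes with each control period).
- read_camera(name): name is "scene" or "top"; returns the picture (384x512x3 uint8, blue, green, red); there is no depth.
- camera_info(name): a dict with "mtx" (3x3 intrinsics, pixels), "k1" (the pictures are not rectified: a ray, as slopes to the right and down, at radius r is drawn at 1 + k1 r^2 times it, then the intrinsics apply), "R" (3x3) and "t" (3): a world point X has camera coordinates R X + t. Camera axes: x right, y down, z forward; pixel columns grow to the right and rows downward; lengths in m; the calibration is good to about 2 mm. A picture is of the moment at which its call begins. camera_info takes no time and is no camera call.
- sign_off(): hands the job in, once; it reports no verdict.
The state is a dict: "time_s": time; "q": joint angles; "qd": joint speeds; "tau": joint torques, N m; "ee_pos": TCP position; "tool_rot": TCP orientation; "ft_force": force on the tool from outside, world axes, zero at the start; "torque": the same for the moment, N m; "width": finger opening in m.
Only numpy, scipy, OpenCV 4.12 (cv2) and the standard library are available. Lean on these libraries where they do the work, as an engineer would, in place of code of your own. Each camera call takes 0.05 s, during which the arm holds its last target.

### The job

Put the waxing kit away in the carved wooden tray. Close the small wax tin with the lid that fits it, pushed fully down, and stand it in the round well; lay the sanding block with the cork grip in the wide well and the polishing brush, bristles down, in the long narrow well, each flat on the floor of its well. The wider lid and the plain wood offcut are not part of the kit: leave them, the bowl, the big tin and the jar where they are.

Things in the scene. Friction and masses are not known exactly. Their poses are not given: they have to be found in the camera images.
- tray: Fixed carved wooden tray 272 (x) x 202 (y) x 20 mm; origin: centre of its underside, z up. Three flat felt-lined wells 12 mm deep, floors 8 mm above the table. Round, 118 mm wide, centre x -70, y -36 mm: for the tin. Wide, 130 (x) x 112 (y) mm, centre x 60, y -36: for the sanding block. Long and narrow, 180 (x) x 64 (y) mm, centre x 0, y 61: for the brush, lying along x.
- tin_mid (a point): Small open aluminium tin of brown wax, upright, loose, 0.08 to 0.17 kg. Body 66 mm diameter, 24 mm high; above it a neck 57 mm in diameter, to 33 mm height, tapered at its top. Point on its axis, 16.5 mm above the underside; z up. Its lid rests on the shoulder at 24 mm, almost flush with its side; closed it is 37 mm high. To lift it grip the body, not the lid alone.
- lid_mid (a point): Slip lid of the small tin: aluminium, loose, 22 g, lying closed top up. 65 mm outer and 61 mm inner diameter, 13 mm high, top 3 mm thick, skirt 10 mm deep. It slides over the tin's neck with 2 mm of play all round, no snap; seated, its point is 14 mm above tin_mid. Point on its axis, 6.5 mm above its rim; z up.
- sander_mid (a point): Hand sanding block, loose, 0.08 to 0.15 kg, sole down: wood sole 100 x 60 x 12 mm (grey abrasive beneath) and on it a narrower rounded cork grip, 92 x 46 mm, from 12 to 38 mm height. Point at its centre, 19 mm above the underside; x along its length, y across, z up.
- brush_back (a point): Hand polishing brush, loose, 0.09 to 0.18 kg, bristles down: oval-ended wooden back 140 x 46 mm, from 26 to 46 mm height, on stiff dark bristles 122 x 40 mm, 0 to 26 mm. Point at the centre of the back, 36 mm above the bristle ends; x along its length, y across, z up. Hold it by the back: its well leaves no room for fingers beside the bristles.
- widelid_mid (a point): Look-alike, to be left: lid of the big tin, same aluminium and 13 mm height but 84 mm in diameter, too wide for the small tin, lying top up. This point is on its axis, 6.5 mm above its lower rim.
- offcut_mid (a point): Look-alike, to be left: plain straight-sided offcut of pale wood, 100 x 60 x 38 mm, no sole and no narrower grip. This point is its centre, 19 mm above its underside; x along its 100 mm length.
- bowl: Bystander: turned bowl of dark wood, 188 mm across the rim, 62 mm high. Origin: centre of its underside.
- bigtin: Bystander: big open wax tin still in use, 84 mm in diameter, 45 mm high. Origin: centre of its underside.
- jar: Bystander: closed amber glass jar, 64 mm in diameter, 80 mm high. Origin: centre of its underside.
Things that resemble listed ones, but are neither listed nor needed, are in the scene too. Leave any orange look-alike of the part that bears sander_mid alone. Leave any turquoise look-alike of the part that bears lid_mid alone.

How it is judged:
At the end, for the whole second after the job is handed in: Lid seated on the small tin (5 mm, level); tin, block and brush each flat (4 mm, 0.12 rad) in their own wells (tin 28, block 37 x 28, brush 25 x 12 mm from the centre along tray x, y); all four released, at rest; wider lid, offcut, bowl, big tin and jar within 30 mm of their starts (x of tin_mid in the frame of tray between -0.098 and -0.042 m and y of tin_mid in the frame of tray between -0.064 and -0.008 m and z of tin_mid in the frame of tray between 0.0205 and 0.0285 m and angle between each of tin_mid, sander_mid, brush_back, lid_mid's own z axis and vertical below 0.12 rad and x of sander_mid in the frame of tray between 0.023 and 0.097 m and y of sander_mid in the frame of tray between -0.064 and -0.008 m and z of sander_mid in the frame of tray between 0.023 and 0.031 m and x of brush_back in the frame of tray between -0.025 and 0.025 m and y of brush_back in the frame of tray between 0.049 and 0.073 m and z of brush_back in the frame of tray between 0.04 and 0.048 m and horizontal distance between lid_mid and tin_mid below 0.005 m and z of lid_mid in the frame of tin_mid between 0.0115 and 0.0165 m and distance of each of widelid_mid, offcut_mid, bowl, bigtin, jar from where it was at the start of the episode below 0.03 m and linear speed of each of tin, lid, sander, brush below 0.02 m/s); the robot touches nothing.
It fails at once if the wider lid is moved more than 30 mm from its place (distance of widelid_mid from where it was at the start of the episode above 0.03 m).
It fails at once if the wood offcut is moved more than 30 mm from its place (distance of offcut_mid from where it was at the start of the episode above 0.03 m).
It fails at once if the bowl is moved more than 30 mm from its place (distance of bowl from where it was at the start of the episode above 0.03 m).
It fails at once if the big tin is moved more than 30 mm from its place (distance of bigtin from where it was at the start of the episode above 0.03 m).
It fails at once if the jar is moved more than 30 mm from its place (distance of jar from where it was at the start of the episode above 0.03 m).
It also fails if it takes over 106 s, if anything falls off the work surface, if the arm or the gripper's body presses on something with over 40 N, if the wrist force passes 120 N, or if a joint passes its speed limit or range.

## Working session

There is one attempt and no reset: what is moved stays moved. The work goes in short steps, Python scripts to look and compute and a shell command to move; the robot and the scene stay as the last step left them, time stands still between calls to the robot, and variables do not carry over. Pictures are saved under pics/ and viewed, and the job is handed in when it is done.

```bash
mkdir -p pics; ls; python3 - <<'E'
from station import *
import cv2
for n in("scene","top"):
    im=read_camera(n); cv2.imwrite(f"pics/{n}0.png",im); c=camera_info(n); print(n,c)
print(observe())
E
```

```text
pics
scene {'mtx': array([[357.02481258,   0.        , 258.97656488],
       [  0.        , 357.02481258, 188.9595705 ],
       [  0.        ,   0.        ,   1.        ]]), 'k1': -0.045550805038954326, 'R': array([[ 6.10020097e-01,  7.92385931e-01, -1.32939817e-04],
       [ 5.77851513e-01, -4.44975075e-01, -6.84167240e-01],
       [-5.42183650e-01,  4.17278947e-01, -7.29325147e-01]]), 't': array([-0.29362053, -0.26266018,  1.24922015])}
top {'mtx': array([[383.58782421,   0.        , 251.52401764],
       [  0.        , 383.58782421, 185.958639  ],
       [  0.        ,   0.        ,   1.        ]]), 'k1': -0.10259009494624445, 'R': array([[-0.01918912, -0.99935837,  0.03024266],
       [-0.99335037,  0.01562189, -0.1140658 ],
       [ 0.11352017, -0.03223038, -0.99301278]]), 't': array([-0.00317723,  0.51959147,  0.87739081])}
{'time_s': 0.1, 'q': array([-1.28307251e+00,  8.78917520e-02,  1.37207557e+00,  3.53300976e-06,
        1.68360066e+00, -1.03151638e-01]), 'qd': array([-0.00118683,  0.00039366, -0.00267777, -0.00021257, -0.00105775,
       -0.00040977]), 'tau': array([ 1.65254241e-03, -3.41252339e+01, -3.03301728e+01,  7.20374845e-02,
        3.04434844e-02, -1.10146188e-04]), 'ee_pos': array([ 0.20936744, -0.50801469,  0.18032942]), 'tool_rot': array([ 9.80962242e-01,  1.94196048e-01, -8.92704164e-05, -9.83623945e-04]), 'ft_force': array([0.43980549, 0.14850434, 0.80798551]), 'torque': array([ 0.00724269, -0.07869919,  0.01211951]), 'width': 0.09380699791815819}
```

```bash
python3 - <<'E'
import cv2
for n in("scene","top"):
    im=cv2.imread(f"pics/{n}0.png"); cv2.imwrite(f"pics/{n}0b.png",cv2.resize(im,(800,600),interpolation=cv2.INTER_CUBIC))
E
```

```text
(no output)
```

View pics/scene0b.png

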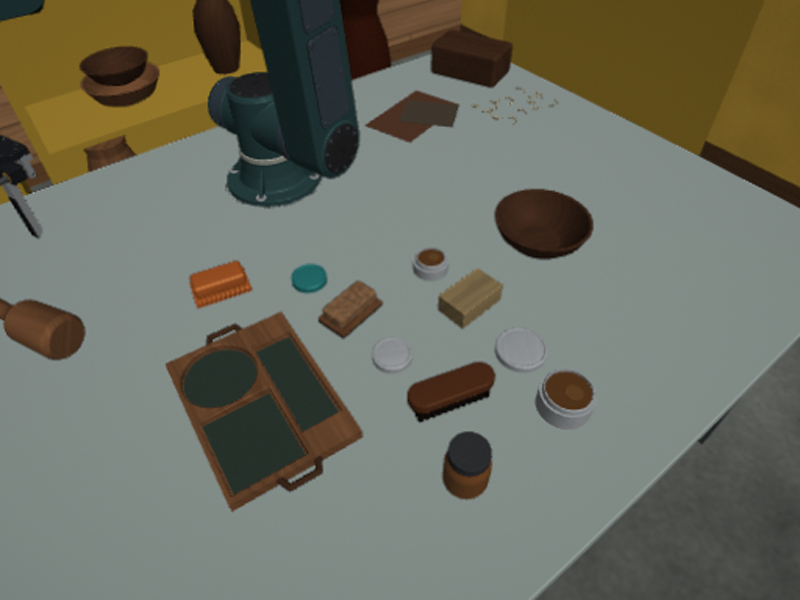

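View pics/top0b.png

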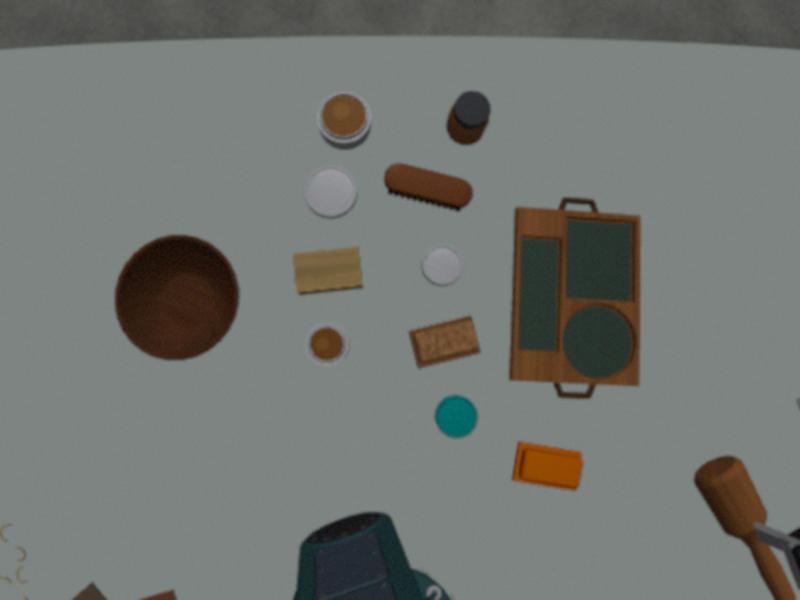

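```bash
cat > h.py <<'E'
import numpy as np, cv2
from station import *
def px2w(n,uv,z):
    c=camera_info(n); uv=np.atleast_2d(np.asarray(uv,float))
    d=np.array([c['k1'],0,0,0,0]); p=cv2.undistortPoints(uv.reshape(-1,1,2),c['mtx'],d).reshape(-1,2)
    r=np.c_[p,np.ones(len(p))]@c['R']; o=-c['R'].T@c['t']
    s=(z-o[2])/r[:,2]; return o+s[:,None]*r
def w2px(n,X):
    c=camera_info(n); X=np.atleast_2d(np.asarray(X,float))
    return cv2.projectPoints(X,cv2.Rodrigues(c['R'])[0],c['t'],c['mtx'],np.array([c['k1'],0,0,0,0]))[0].reshape(-1,2)
def blobs(im,th=26,amin=60):
    lab=cv2.cvtColor(im,cv2.COLOR_BGR2LAB).astype(float)
    bg=cv2.medianBlur(im,3)
    med=np.median(lab.reshape(-1,3),0)
    m=(np.linalg.norm((lab-med)*[0.6,2,2],axis=2)>th).astype(np.uint8)
    return m
E
python3 - <<'E'
from h import *
for n in("top","scene"):
    im=cv2.imread(f"pics/{n}0.png")
    m=blobs(im,14)
    k,l,st,ce=cv2.connectedComponentsWithStats(m)
    for i in range(1,k):
        if 60<st[i,4]<20000: print(n,i,st[i],ce[i].round(1),px2w(n,ce[i],0.02)[0].round(3))
    cv2.imwrite(f"pics/m_{n}.png",m*255)
E
```

```text
top 1 [    0     0   512    32 13227] [255.2  12.6] [ 0.971 -0.031  0.02 ]
top 2 [285  58  29  35 779] [299.4  75.2] [ 0.798 -0.138  0.02 ]
top 3 [206  60  29  30 684] [219.7  74.5] [0.801 0.061 0.02 ]
top 4 [205  81  32  15 156] [221.6  90.4] [0.759 0.057 0.02 ]
top 5 [ 245  104   58   32 1188] [273.5 119.2] [ 0.685 -0.07   0.02 ]
top 6 [204 109  20  10  95] [214.3 112.5] [0.703 0.075 0.02 ]
top 14 [ 325  126   86  130 9495] [368.1 190.2] [ 0.506 -0.296  0.02 ]
top 16 [  73  150   81   81 5150] [112.7 190.1] [0.516 0.32  0.02 ]
top 17 [ 187  158   45   31 1186] [209.3 172.9] [0.554 0.088 0.02 ]
top 22 [ 261  202   47   34 1080] [284.  218.4] [ 0.442 -0.088  0.02 ]
top 23 [198 209  23  23 409] [208.8 220. ] [0.441 0.09  0.02 ]
top 24 [278 252  28  29 633] [291.6 266.1] [ 0.329 -0.103  0.02 ]
top 26 [ 327  282   47   33 1172] [350.2 298.1] [ 0.25  -0.241  0.02 ]
top 27 [ 444  291   68   93 2781] [479.1 333.6] [ 0.145 -0.568  0.02 ]
top 28 [ 187  327  103   57 3872] [230. 360.] [0.115 0.045 0.02 ]
top 33 [ 46 373  23  11 145] [ 57.3 379.5] [0.069 0.454 0.02 ]
top 34 [ 89 377  24   7  9
[... 303 characters left out ...]
.02 ]
scene 22 [186 169  24  19 360] [197.4 177.8] [ 0.34 -0.11  0.02]
scene 23 [280 171  42  40 989] [300.2 190.3] [0.552 0.087 0.02 ]
scene 26 [203 179  42  38 884] [223.6 197.6] [ 0.447 -0.093  0.02 ]
scene 27 [   0  191   55   40 1540] [ 27.1 209.7] [ 0.165 -0.53   0.02 ]
scene 28 [ 106  199  127  129 9416] [166.8 261.2] [ 0.531 -0.306  0.02 ]
scene 29 [  342   216   170   168 14173] [455.  327.7] [1.029 0.081 0.02 ]
scene 30 [317 222  19  16  62] [323.7 231.8] [0.691 0.04  0.02 ]
scene 40 [ 260  231   57   40 1383] [287.9 249.5] [ 0.676 -0.064  0.02 ]
scene 45 [342 237  38  38 933] [360.3 253.7] [0.789 0.063 0.02 ]
scene 46 [ 283  276   32   44 1152] [298.7 297.6] [ 0.783 -0.125  0.02 ]
```

```bash
python3 - <<'E'
import cv2
im=cv2.imread("pics/top0.png")[40:300,180:420]; cv2.imwrite("pics/tc.png",cv2.resize(im,(554,600),interpolation=cv2.INTER_CUBIC))
im=cv2.imread("pics/scene0.png")[140:340,100:390]; cv2.imwrite("pics/sc.png",cv2.resize(im,(800,552),interpolation=cv2.INTER_CUBIC))
E
```

```text
(no output)
```

View pics/tc.png

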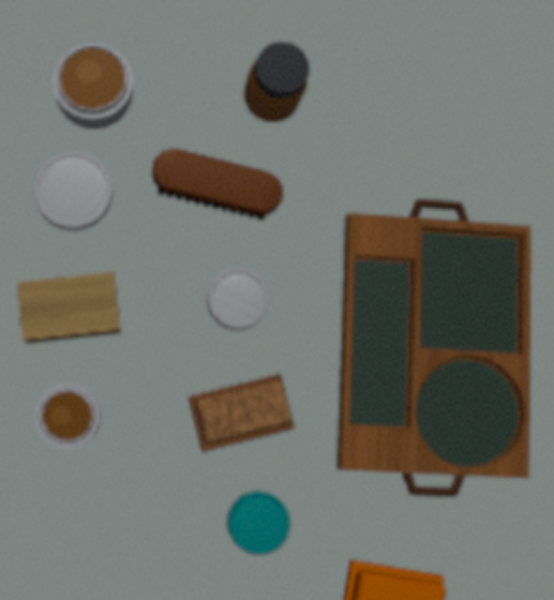

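View pics/m_top.png

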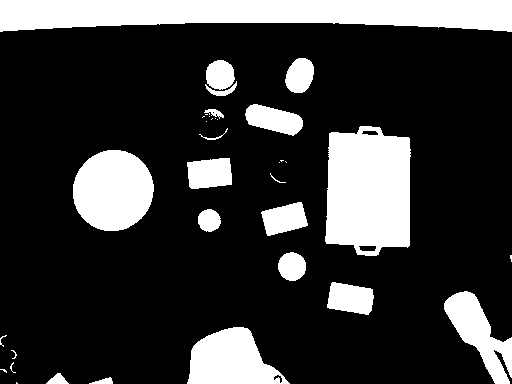

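View pics/sc.png

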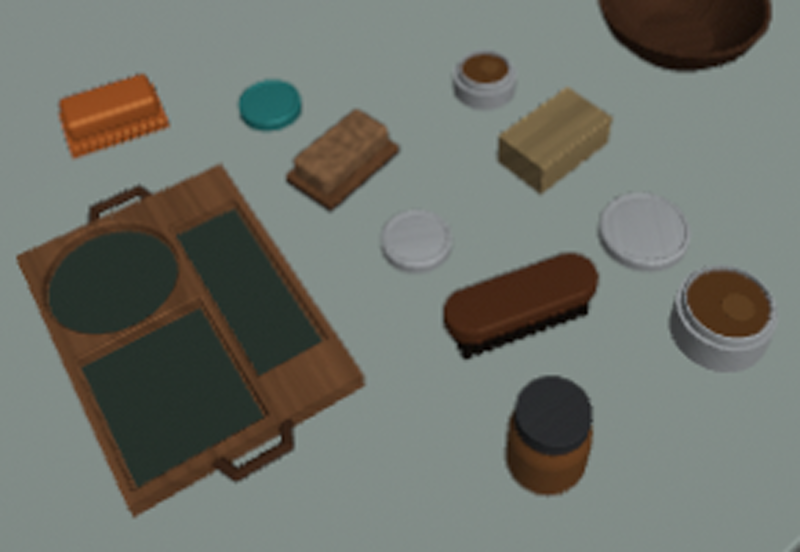

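```bash
python3 - <<'E'
from h import *
top=cv2.imread("pics/top0.png"); sc=cv2.imread("pics/scene0.png")
def hull(m,box):
    x,y,w,h=box; q=np.zeros_like(m); q[y:y+h,x:x+w]=m[y:y+h,x:x+w]
    cs,_=cv2.findContours(q,cv2.RETR_EXTERNAL,cv2.CHAIN_APPROX_NONE); c=max(cs,key=cv2.contourArea); return c.reshape(-1,2)
def rect(n,pts,z):
    W=px2w(n,pts,z)[:,:2]
    (c,s,a)=cv2.minAreaRect((W*1000).astype(np.float32)); 
    e=cv2.boxPoints((c,s,a)); d=e[1]-e[0]; d2=e[2]-e[1]
    L=d if np.hypot(*d)>np.hypot(*d2) else d2
    return np.round(c,1),np.round(s,1),round(np.degrees(np.arctan2(L[1],L[0])),1)
# silver brightness masks
for n,im,bl,bt in(("top",top,(262,147,35,40),(188,200,40,40)),("scene",sc,(230,208,45,38),(256,150,42,38))):
    print(n,'table',np.median(im.reshape(-1,3),0))
    g=im.astype(int); lab=cv2.cvtColor(im,cv2.COLOR_BGR2LAB).astype(int)
    silver=((abs(lab[:,:,1]-128)<5)&(lab[:,:,2]>128-4)&(lab[:,:,2]<140)).astype(np.uint8)
    for nm,b in(("lid",bl),("tin",bt)):
        x,y,w,h=b; r=cv2.resize(im[y:y+h,x:x+w],None,fx=8,fy=8,interpolation=cv2.INTER_CUBIC); cv2.imwrite(f"pics/{n}_{nm}.png",r)
m=blobs(top,14)
for nm,b,zs in(("tray",(320,134,95,110),(.02,)),("brush",(240,100,66,38),(.036,.046)),("sander",(258,198,54,42),(.012,.03)),("offcut",(183,154,54,38),(.038,))):
    for z in zs: print(nm,z,*rect("top",hull(m,b),z))
m=blobs(sc,14)
# brown vs black for brush in scene
for nm,b in(("tray",(100,198,135,134)),):
    print(nm,rect("scene",hull(m,b),.02))
    # exclude handles via opening
    mm=cv2.morphologyEx(m,cv2.MORPH_OPEN,np.ones((15,15))); print(rect("scene",hull(mm,b),.02))
m=blobs(top,14);mm=cv2.morphologyEx(m,cv2.MORPH_OPEN,np.ones((15,15)));print(rect("top",hull(mm,(310,110,110,150)),.02))
# cork grip
hsv=cv2.cvtColor(top,cv2.COLOR_BGR2HSV); print(hsv[218,284],hsv[208,268],hsv[119,273],hsv[128,262])
for p in((284,218),(270,222),(265,210),(305,208)): print(p,top[p[1],p[0]])
E
cd pics; python3 -c "
import cv2,numpy as np
ims=[cv2.resize(cv2.imread(f),(320,300)) for f in('top_lid.png','top_tin.png','scene_lid.png','scene_tin.png')]
cv2.imwrite('q.png',np.vstack([np.hstack(ims[:2]),np.hstack(ims[2:])]))"
```

```text
top table [129. 132. 125.]
scene table [133. 137. 127.]
tray 0.02 [ 510.8 -298.5] [208.6 275.2] -4.3
brush 0.036 [679.8 -68.3] [141.  54.] 75.0
brush 0.046 [676.8 -67.4] [139.4  53.4] 75.0
sander 0.012 [442.1 -89.6] [ 61.  101.7] -77.1
sander 0.03 [441.6 -87.5] [59.8 99.7] -77.1
offcut 0.038 [550.9  86.7] [ 65.6 101.5] -84.4
tray (array([ 511.1, -299.3]), array([203.6, 321.4]), np.float32(-4.2))
(array([ 512.1, -299.4]), array([203.6, 296.4]), np.float32(-4.2))
(array([ 508.9, -297.8]), array([207. , 274.5]), np.float32(-3.8))
[ 15 140 118] [ 75  12 129] [ 13 181  86] [ 79  16 124]
(284, 218) [ 53  85 118]
(270, 222) [ 51  81 113]
(265, 210) [105 113 116]
(305, 208) [129 132 125]
```

View pics/q.png

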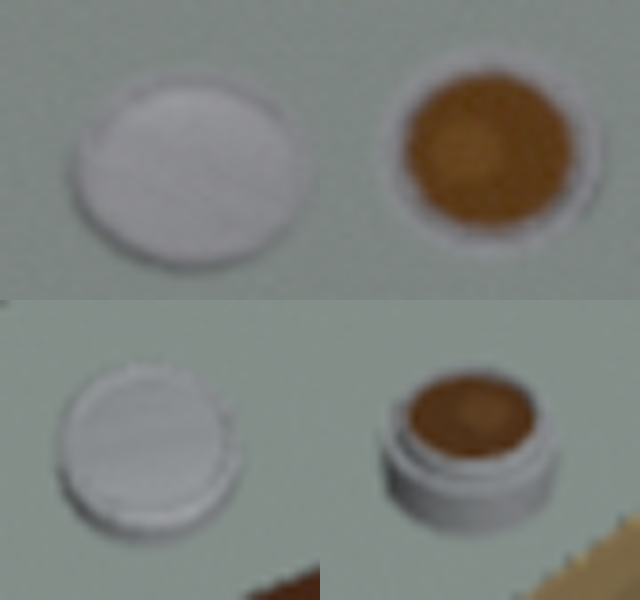

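```bash
cat >> h.py <<'E'
def circ(W):
    A=np.c_[2*W[:,:2],np.ones(len(W))]; s=np.linalg.lstsq(A,(W[:,:2]**2).sum(1),rcond=None)[0]
    return np.r_[s[:2],np.sqrt(s[2]+s[0]**2+s[1]**2)]
def hull(m,box):
    x,y,w,h=box; q=np.zeros_like(m); q[y:y+h,x:x+w]=m[y:y+h,x:x+w]
    cs,_=cv2.findContours(q,cv2.RETR_EXTERNAL,cv2.CHAIN_APPROX_NONE); c=max(cs,key=cv2.contourArea); return c.reshape(-1,2)
def rect(n,pts,z):
    W=px2w(n,pts,z)[:,:2]
    (c,s,a)=cv2.minAreaRect((W*1000).astype(np.float32)); 
    e=cv2.boxPoints((c,s,a)); d=e[1]-e[0]; d2=e[2]-e[1]
    L=d if np.hypot(*d)>np.hypot(*d2) else d2
    return np.round(c,1),np.round(s,1),round(np.degrees(np.arctan2(L[1],L[0])),1)
def silver(im):
    b=cv2.GaussianBlur(im,(0,0),1.2).astype(float)
    return (((b[:,:,1]-(b[:,:,0]+b[:,:,2])/2)<2.8)).astype(np.uint8)
def felt(im):
    b=cv2.GaussianBlur(im,(0,0),.8).astype(int); return ((b.max(2)<70)&(b[:,:,2]<b[:,:,1]-2)).astype(np.uint8)
def brown(im):
    b=cv2.GaussianBlur(im,(0,0),.7).astype(int); return (b[:,:,2]-b[:,:,0]>22).astype(np.uint8)
E
python3 - <<'E'
from h import *
top=cv2.imread("pics/top0.png"); sc=cv2.imread("pics/scene0.png")
for n,im,bl,bt in(("top",top,(262,147,35,40),(188,200,40,40)),("scene",sc,(230,208,45,38),(256,150,42,38))):
    s=silver(im)|brown(im)
    for nm,b,zs in(("lid",bl,(0.007,.013)),("tin",bt,(.012,.024))):
        h=hull(s,b); 
        for z in zs: print(n,nm,z,(circ(px2w(n,h,z))*1000).round(1),h.min(0),h.max(0))
    h=hull(brown(im),bt)
    for z in (.028,.033): print(n,'wax',z,(circ(px2w(n,h,z))*1000).round(1))
    f=felt(im); k,l,st,ce=cv2.connectedComponentsWithStats(f)
    for i in range(1,k):
        if st[i,4]>600 and (st[i,2]<120):
            cs=hull((l==i).astype(np.uint8),(0,0,512,384)); print(n,'felt',st[i],rect(n,cs,.008),(circ(px2w(n,cs,.008))*1000).round(1))
    bb=(240,100,66,38) if n=="top" else (255,225,66,48)
    h=hull(brown(im),bb)
    for z in(.036,.046): print(n,'brush',rect(n,h,z))
    bb=(258,198,54,42) if n=="top" else (200,175,48,44)
    h=hull(brown(im),bb)
    for z in(.012,.038): print(n,'sander',rect(n,h,z))
E
```

```text
top lid 0.007 [563.1 -90.2  32.9] [269 155] [296 182]
top lid 0.013 [562.2 -89.5  32.7] [269 155] [296 182]
top tin 0.012 [442.   90.2  33.6] [195 206] [223 234]
top tin 0.024 [441.7  89.2  33.1] [195 206] [223 234]
top wax 0.028 [441.7  89.5  23.5]
top wax 0.033 [441.6  89.1  23.4]
top felt [ 363  142   40   50 1874] (array([ 566.3, -341.2]), array([100.8, 120.4]), np.float32(-4.0)) [ 566.2 -341.7   62.5]
top felt [ 333  154   23   70 1487] (array([ 513.7, -240.2]), array([ 53.9, 170.9]), np.float32(-4.3)) [ 513.7 -240.5   62.8]
top felt [ 361  197   42   44 1458] (array([ 436.8, -331.2]), array([104.7, 105.5]), np.float32(-1.7)) [ 436.7 -331.9   52.7]
top felt [ 188  328   90   56 3239] (array([121.3,  38.9]), array([209.2, 130. ]), np.float32(88.6)) [98.6 42.7 82.5]
top brush (array([682.7, -68.8]), array([136.8,  46.7]), np.float32(75.0))
top brush (array([679.7, -67.9]), array([135.3,  46.2]), np.float32(75.0))
top sander (array([442.3, -89.9]), array([58.5, 99. ]), np.float32(-77.1))
top sander (array([441.5, -86.9]), array([56.9, 96.2]), np.float32(-77.1))
scene lid 0.007 [560
[... 402 characters left out ...]
9.9]
scene felt [ 166  217   49   58 1315] (array([ 510.2, -238.3]), array([ 56.2, 167.9]), np.float32(-4.3)) [ 511.  -238.2   64.5]
scene felt [ 118  225   46   35 1229] (array([ 432.9, -329.5]), array([108.2, 100.8]), np.float32(52.6)) [ 432.4 -329.8   52.2]
scene felt [ 131  253   63   62 2226] (array([ 562.9, -339.4]), array([104.6, 119.4]), np.float32(-4.4)) [ 562.9 -339.4   63.6]
scene brush (array([680.7, -65. ]), array([139.4,  53. ]), np.float32(74.9))
scene brush (array([685.5, -69.9]), array([137.4,  52.3]), np.float32(74.9))
scene sander (array([437.5, -85.1]), array([ 72.5, 112.9]), np.float32(-77.3))
scene sander (array([458.2, -96.7]), array([ 69.9, 108.8]), np.float32(-77.3))
```

```bash
cat >> h.py <<'E'
from scipy.spatial.transform import Rotation as Ro
def plan(x,y,z,yaw_deg):
    s=observe(); R=Ro.from_quat(s['tool_rot']).as_matrix(); p=s['ee_pos']
    yaw=np.degrees(np.arctan2(R[1,0],R[0,0]))
    tw=-((yaw_deg-yaw+180)%360-180)
    o=R.T@(np.array([x,y,z])-p)
    print('t',round(s['time_s'],2),'tcp',p.round(4),'yaw',round(yaw,1),'tilt',round(float(np.arccos(-R[2,2])),4),'w',round(s['width'],4),'F',s['ft_force'].round(1),'q6',round(s['q'][5],2))
    print('  offset',o.round(4),'dist',round(float(np.linalg.norm(o)),3),'twist',round(np.radians(tw),4))
E
cat > p.py <<'E'
import sys; from h import plan; plan(*map(float,sys.argv[1:5]))
E
python3 p.py .4417 .0895 .15 0
```

```text
t 0.1 tcp [ 0.2094 -0.508   0.1803] yaw 22.4 tilt 0.002 w 0.0938 F [0.4 0.1 0.8] q6 -0.1
  offset [ 0.4425 -0.4639  0.0313] dist 0.642 twist 0.3909
```

```bash
python3 -m handwheel '[{"offset":[0.028,-0.029,0.0],"twist":0.05},{"offset":[0.055,-0.058,0.002],"twist":0.1},{"offset":[0.083,-0.087,0.004],"twist":0.15},{"offset":[0.11,-0.116,0.006],"twist":0.2},{"offset":[0.138,-0.145,0.01],"twist":0.25},{"offset":[0.166,-0.174,0.012],"twist":0.3},{"offset":[0.194,-0.203,0.014],"twist":0.35},{"offset":[0.22,-0.231,0.016],"twist":0.39}]' 0.09
python3 p.py .4417 .0895 .15 0
```

```text
time_s: 0.77
ee_pos: [0.325, -0.209, 0.1649]
tool_rot: [1.0, -0.001, -0.0, -0.0]
ft_force: [0.7, 1.0, -0.1]
width: 0.09
t 0.77 tcp [ 0.325  -0.209   0.1649] yaw -0.1 tilt 0.0004 w 0.09 F [ 0.7  1.  -0.1] q6 0.85
  offset [ 0.1162 -0.2987  0.015 ] dist 0.321 twist -0.002
```

```bash
python3 -m handwheel '[{"offset":[0.0145,-0.0373,0.002]},{"offset":[0.029,-0.0746,0.004]},{"offset":[0.0436,-0.112,0.006]},{"offset":[0.058,-0.149,0.008]},{"offset":[0.0727,-0.187,0.01]},{"offset":[0.087,-0.224,0.012]},{"offset":[0.102,-0.261,0.014]},{"offset":[0.1163,-0.299,0.015]}]' 0.09
python3 p.py .4417 .0895 .006 0
```

```text
t 0.77 tcp [ 0.325  -0.209   0.1649] yaw -0.1 tilt 0.0004 w 0.09 F [ 0.7  1.  -0.1] q6 0.85
  offset [ 0.1162 -0.2987  0.159 ] dist 0.358 twist -0.002$[0]: bad value
```

Twist is needed in every row.

```bash
python3 -m handwheel '[{"offset":[0.0145,-0.0373,0.002],"twist":0},{"offset":[0.029,-0.0746,0.004],"twist":0},{"offset":[0.0436,-0.112,0.006],"twist":0},{"offset":[0.058,-0.149,0.008],"twist":0},{"offset":[0.0727,-0.187,0.01],"twist":0},{"offset":[0.087,-0.224,0.012],"twist":0},{"offset":[0.102,-0.261,0.014],"twist":0},{"offset":[0.1163,-0.299,0.015],"twist":0}]' 0.09
python3 p.py .4417 .0895 .006 0
```

```text
time_s: 1.43
ee_pos: [0.4409, 0.09, 0.1498]
tool_rot: [1.0, 0.001, -0.0, 0.0]
ft_force: [0.7, -0.1, 1.2]
width: 0.0901
t 1.43 tcp [0.4409 0.09   0.1498] yaw 0.1 tilt 0.0007 w 0.0901 F [ 0.7 -0.1  1.2] q6 1.65
  offset [0.0009 0.0004 0.1438] dist 0.144 twist 0.0012
```

```bash
python3 -m handwheel '[{"offset":[0.001,0,0.036],"twist":0},{"offset":[0.001,0,0.072],"twist":0},{"offset":[0.001,0,0.1],"twist":0},{"offset":[0.001,0,0.12],"twist":0},{"offset":[0.001,0,0.135],"twist":0},{"offset":[0.001,0,0.144],"twist":0},{"offset":[0.001,0,0.144],"twist":0}]' 0.09
python3 -m handwheel '[{"offset":[0,0,0],"twist":0},{"offset":[0,0,0],"twist":0},{"offset":[0,0,0],"twist":0},{"offset":[0,0,0],"twist":0},{"offset":[0,0,0],"twist":0},{"offset":[0,0,0],"twist":0}]' 0.06
python3 p.py .4417 .0895 .006 90
python3 -c "
from h import *
for n in('top','scene'):cv2.imwrite(f'pics/{n}1.png',read_camera(n))"
```

```text
time_s: 2.02
ee_pos: [0.4397, 0.0878, 0.0038]
tool_rot: [1.0, 0.0, -0.003, 0.0]
ft_force: [-0.2, -0.5, -0.3]
width: 0.0903
time_s: 2.52
ee_pos: [0.4424, 0.0879, 0.007]
tool_rot: [1.0, 0.0, 0.001, 0.0]
ft_force: [-0.1, 0.2, 0.2]
width: 0.0604
t 2.52 tcp [0.4424 0.0879 0.007 ] yaw 0.0 tilt 0.0013 w 0.0604 F [-0.1  0.2  0.2] q6 1.64
  offset [-0.0007 -0.0016  0.001 ] dist 0.002 twist -1.5701
```

View pics/scene1.png

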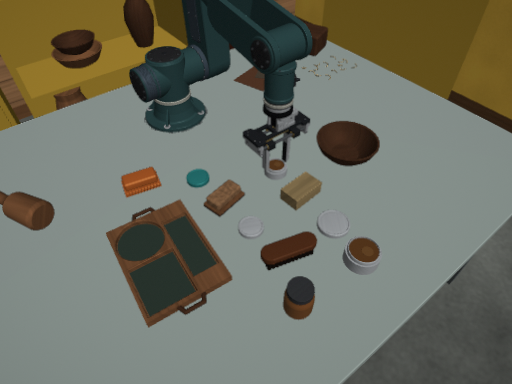

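```bash
python3 - <<'E'
import cv2,numpy as np
a=cv2.imread("pics/scene1.png")[95:195,230:330]; b=cv2.imread("pics/top1.png")[160:280,150:270]
cv2.imwrite("pics/z1.png",np.hstack([cv2.resize(a,(400,400),interpolation=2),cv2.resize(b,(400,400),interpolation=2)]))
E
```

```text
(no output)
```

View pics/z1.png

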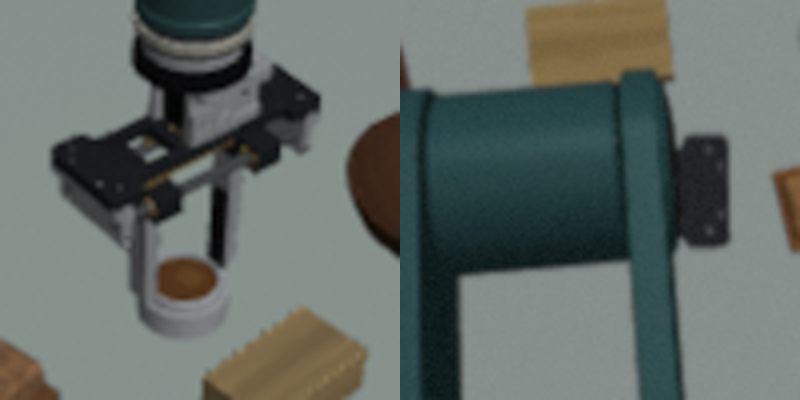

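```bash
python3 - <<'E'
from h import *
s=observe(); print(s['ee_pos'],s['width'],s['q'])
im=cv2.imread("pics/scene1.png")
w=s['width']/2; p=s['ee_pos']
pts=w2px("scene",[p+[0,w,0],p-[0,w,0],p,p+[0,w,.05],p+[0,-w,.05],[.4417,.0895,.033]]); print(pts.round(1))
h=hull(brown(im),(262,155,30,25))
print((circ(px2w("scene",h,.033))*1000).round(1))
z=cv2.resize(im[120:190,250:310],(720,840)//np.array([1,1]) if 0 else (600,700)[:2],interpolation=cv2.INTER_CUBIC)[:600]
for q in pts[:6]:
    c=((q-[250,120]+.5)*10).astype(int); cv2.circle(z,tuple(int(v) for v in c),5,(0,0,255),-1)
cv2.imwrite("pics/z2.png",z)
E
```

```text
[0.44217832 0.0879002  0.00664524] 0.05984252573372757 [ 7.04442607e-02 -2.86551532e-02  1.84687012e+00 -1.12785844e-04
  1.32280498e+00  1.64047370e+00]
[[282.5 167.2]
 [266.6 175.9]
 [274.7 171.5]
 [283.3 154.5]
 [266.9 163.2]
 [275.3 164.6]]
[442.1  91.2  20.3]
```

View pics/z2.png

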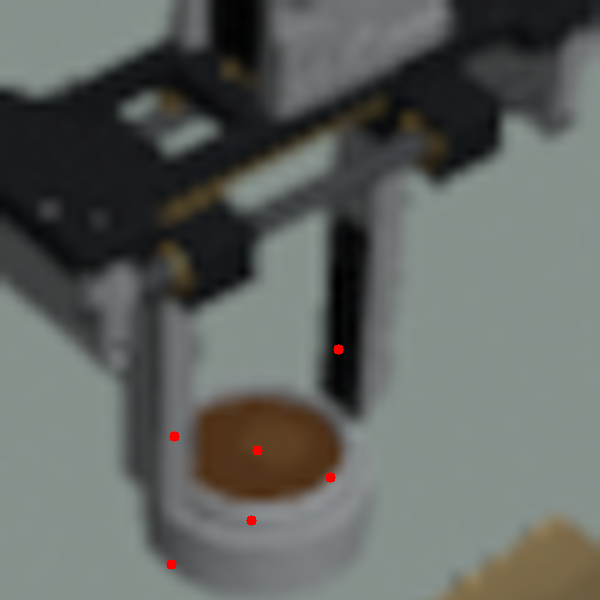

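```bash
python3 -m handwheel '[{"offset":[0,0,0],"twist":0},{"offset":[0,0,0],"twist":0},{"offset":[0,0,0],"twist":0},{"offset":[0,0,0],"twist":0}]' 0.04
python3 p.py .4417 .0895 .006 0; python3 p.py .4417 .0895 .006 0
```

```text
time_s: 2.95
ee_pos: [0.4422, 0.0882, 0.0076]
tool_rot: [1.0, 0.0, 0.0, -0.0]
ft_force: [-2.2, 0.2, 6.4]
width: 0.0503
t 2.95 tcp [0.4422 0.0882 0.0076] yaw 0.0 tilt 0.0006 w 0.0503 F [-2.2  0.2  6.4] q6 1.64
  offset [-0.0005 -0.0013  0.0016] dist 0.002 twist 0.0006
t 2.95 tcp [0.4422 0.0882 0.0076] yaw 0.0 tilt 0.0006 w 0.0503 F [-2.2  0.2  6.4] q6 1.64
  offset [-0.0005 -0.0013  0.0016] dist 0.002 twist 0.0006
```

```bash
python3 - <<'E'
from h import *
im=read_camera("scene"); cv2.imwrite("pics/scene2.png",im); t=read_camera("top"); cv2.imwrite("pics/top2.png",t)
a=im[115:185,235:315]; cv2.imwrite("pics/z3.png",cv2.resize(a,(680,595),interpolation=2))
print(observe()['width'],observe()['ft_force'])
E
```

```text
0.05024827546045954 [-1.65881646  0.75422721  5.89058709]
```

View pics/z3.png

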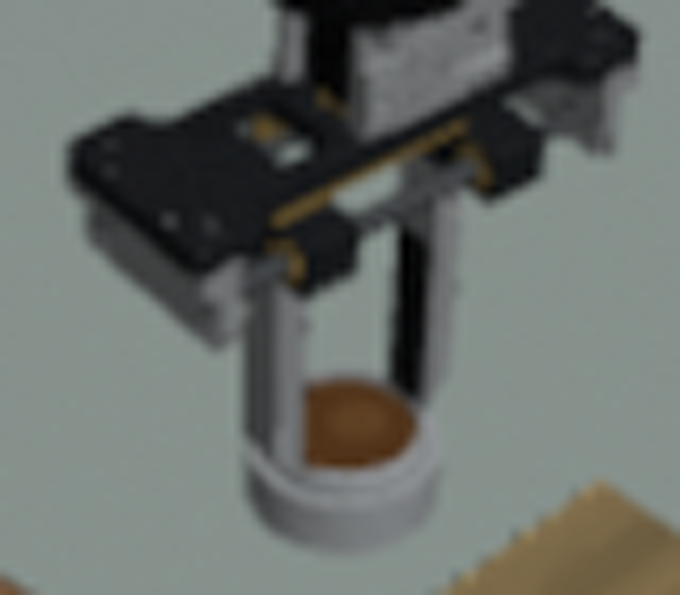

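```bash
python3 -m handwheel '[{"offset":[0,0,0],"twist":0},{"offset":[0,0,0],"twist":0},{"offset":[0,0,0],"twist":0},{"offset":[0,0,0],"twist":0},{"offset":[0,0,-0.03],"twist":0},{"offset":[0,0,-0.06],"twist":0},{"offset":[0,0,-0.08],"twist":0},{"offset":[0,0,-0.08],"twist":0}]' 0.09
python3 - <<'E'
from h import *
s=observe(); p=s['ee_pos']; print(p,s['width'],s['ft_force'])
im=read_camera("scene"); cv2.imwrite("pics/scene3.png",im); t=read_camera("top"); cv2.imwrite("pics/top3.png",t)
w=s['width']/2
pts=w2px("scene",[p+[0,w,0],p-[0,w,0],p,p+[0,w,.05],p+[0,-w,.05]]);print(pts.round(1))
h=hull(brown(im),(262,155,30,25)); print((circ(px2w("scene",h,.033))*1000).round(1))
z=cv2.resize(im[85:185,225:335],(660,600),interpolation=2)
for q in pts: cv2.circle(z,tuple(int(v) for v in (q-[225,85]+.5)*6),3,(0,0,255),-1)
cv2.imwrite("pics/z4.png",z)
E
```

```text
time_s: 3.72
ee_pos: [0.4454, 0.0882, 0.0912]
tool_rot: [1.0, 0.0, 0.005, -0.0]
ft_force: [0.5, 0.2, 0.9]
width: 0.0901
[0.44544106 0.08815184 0.09121161] 0.0901161887774532 [0.48327847 0.19240939 0.87840262]
[[288.9 143.5]
 [263.5 156.6]
 [276.5 150. ]
 [290.  129.1]
 [263.7 142.2]]
[440.8  88.9  21.2]
```

View pics/z4.png

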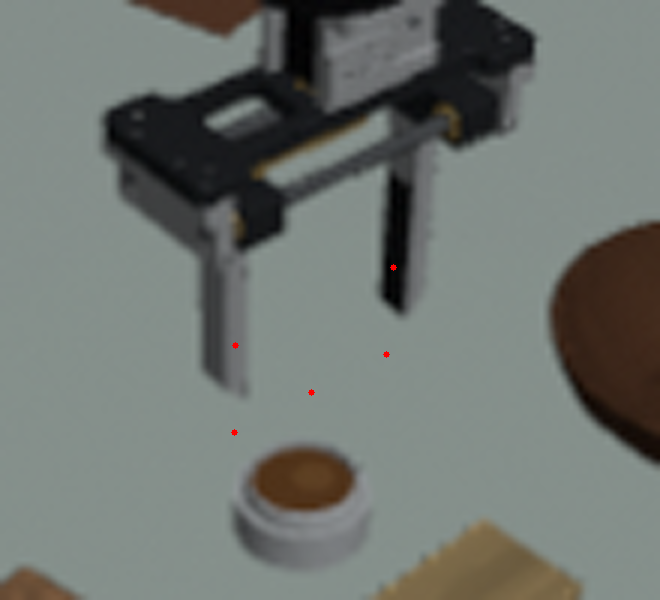

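```bash
python3 p.py .35 0 .01 0;  python3 -m handwheel '[{"offset":[-0.02,0.02,0],"twist":0},{"offset":[-0.045,0.044,0],"twist":0},{"offset":[-0.07,0.066,0.02],"twist":0},{"offset":[-0.094,0.088,0.05],"twist":0},{"offset":[-0.094,0.088,0.077],"twist":0},{"offset":[-0.094,0.088,0.077],"twist":0},{"offset":[-0.094,0.088,0.077],"twist":0}]' 0.08
python3 p.py .35 0 .0 0;
```

```text
t 3.82 tcp [0.4423 0.0879 0.0865] yaw 0.0 tilt 0.0012 w 0.0899 F [ 0.2 -0.8 -0.3] q6 1.64
  offset [-0.0925  0.0878  0.0764] dist 0.149 twist 0.0008
time_s: 4.4
ee_pos: [0.3454, 0.0002, 0.0069]
tool_rot: [1.0, -0.0, -0.003, -0.001]
ft_force: [0.2, -0.3, -0.2]
width: 0.0798
t 4.4 tcp [3.454e-01 2.000e-04 6.900e-03] yaw -0.0 tilt 0.0063 w 0.0798 F [ 0.2 -0.3 -0.2] q6 1.41
  offset [0.0047 0.0002 0.0069] dist 0.008 twist -0.0001
```

```bash
python3 -m handwheel '[{"offset":[0,0,0.003],"twist":0},{"offset":[0,0,0.006],"twist":0},{"offset":[0,0,0.008],"twist":0},{"offset":[0,0,0.008],"twist":0}]'
python3 -m handwheel '[{"offset":[0,0,0.003],"twist":0},{"offset":[0,0,0.005],"twist":0},{"offset":[0,0,0.007],"twist":0},{"offset":[0,0,0.007],"twist":0}]'
python3 - <<'E'
from h import *
s=observe(); p=s['ee_pos']; print(p,s['width'],s['ft_force'])
im=read_camera("scene"); cv2.imwrite("pics/z5.png",cv2.resize(im[100:200,170:280],(660,600),interpolation=2))
E
```

```text
time_s: 4.73
ee_pos: [0.3489, 0.0001, 0.0019]
tool_rot: [1.0, 0.001, 0.0, 0.0]
ft_force: [0.6, -0.8, -0.5]
width: 0.0801
time_s: 5.07
ee_pos: [0.3477, -0.0001, -0.0061]
tool_rot: [1.0, 0.0, -0.0, -0.0]
ft_force: [-0.5, -0.2, 0.5]
width: 0.0798
[ 3.47711708e-01 -5.08961914e-05 -6.06988168e-03] 0.07980849406027582 [-0.51910145 -0.17777547  0.46262884]
```

View pics/z5.png

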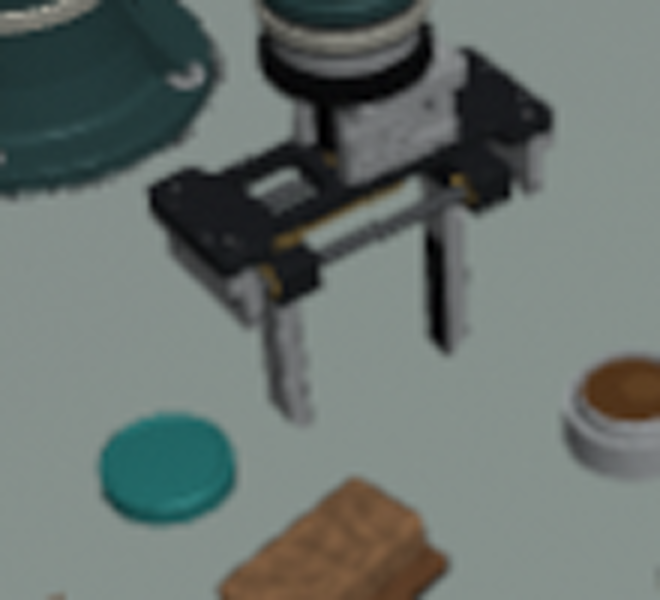

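```bash
python3 -m handwheel '[{"offset":[0,0,0.003],"twist":0},{"offset":[0,0,0.006],"twist":0},{"offset":[0,0,0.006],"twist":0}]'
python3 -m handwheel '[{"offset":[0,0,0.002],"twist":0},{"offset":[0,0,0.004],"twist":0},{"offset":[0,0,0.004],"twist":0}]'
python3 -m handwheel '[{"offset":[0,0,0.0015],"twist":0},{"offset":[0,0,0.003],"twist":0},{"offset":[0,0,0.003],"twist":0}]'
```

```text
time_s: 5.37
ee_pos: [0.3475, -0.0001, -0.0123]
tool_rot: [1.0, 0.0, -0.001, -0.0]
ft_force: [-0.3, 1.0, 0.7]
width: 0.0801
time_s: 5.62
ee_pos: [0.3477, -0.0001, -0.0161]
tool_rot: [1.0, 0.0, -0.0, -0.0]
ft_force: [-0.1, -0.3, -0.2]
width: 0.0802
time_s: 5.87
ee_pos: [0.3478, -0.0001, -0.0189]
tool_rot: [1.0, 0.0, -0.0, -0.0]
ft_force: [1.0, -0.0, -0.3]
width: 0.08
```

```bash
python3 -m handwheel '[{"offset":[0,0,0.001],"twist":0},{"offset":[0,0,0.002],"twist":0},{"offset":[0,0,0.002],"twist":0}]'
python3 -m handwheel '[{"offset":[0,0,0.001],"twist":0},{"offset":[0,0,0.002],"twist":0},{"offset":[0,0,0.002],"twist":0}]'
python3 -m handwheel '[{"offset":[0,0,0.001],"twist":0},{"offset":[0,0,0.001],"twist":0}]'

```

```text
time_s: 6.12
ee_pos: [0.348, -0.0001, -0.0208]
tool_rot: [1.0, 0.0, -0.0, 0.0]
ft_force: [-0.3, 0.2, 0.5]
width: 0.08
time_s: 6.37
ee_pos: [0.3479, -0.0001, -0.0228]
tool_rot: [1.0, 0.0, -0.0, 0.0]
ft_force: [0.5, 0.9, -0.0]
width: 0.08
time_s: 6.53
ee_pos: [0.3479, -0.0001, -0.0238]
tool_rot: [1.0, 0.0, -0.0, 0.0]
ft_force: [-0.2, 0.6, 0.5]
width: 0.0802
```

```bash
python3 -m handwheel '[{"offset":[0,0,0.001],"twist":0},{"offset":[0,0,0.001],"twist":0}]'
python3 -m handwheel '[{"offset":[0,0,0.001],"twist":0},{"offset":[0,0,0.001],"twist":0}]'
python3 - <<'E'
from h import *
s=observe(); p=s['ee_pos']; print(p,s['width'],s['ft_force'])
im=read_camera("scene"); cv2.imwrite("pics/z6.png",cv2.resize(im[100:200,170:280],(660,600),interpolation=2))
t=read_camera("top"); cv2.imwrite("pics/top4.png",t)
E
```

```text
time_s: 6.7
ee_pos: [0.3481, -0.0002, -0.0239]
tool_rot: [1.0, 0.0, -0.0, 0.0]
ft_force: [-3.6, -0.1, 5.8]
width: 0.0795
time_s: 6.87
ee_pos: [0.3481, -0.0002, -0.0239]
tool_rot: [1.0, 0.0, -0.0, 0.0]
ft_force: [-5.1, 0.5, 12.1]
width: 0.0802
[ 3.48100076e-01 -1.75506376e-04 -2.39179989e-02] 0.08023548431455123 [-5.14780307  0.49491405 12.10896945]
```

View pics/z6.png

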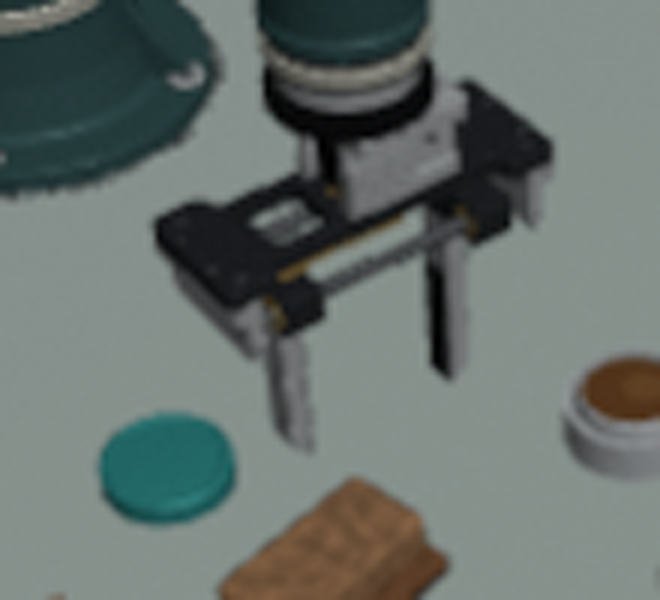

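View pics/top4.png

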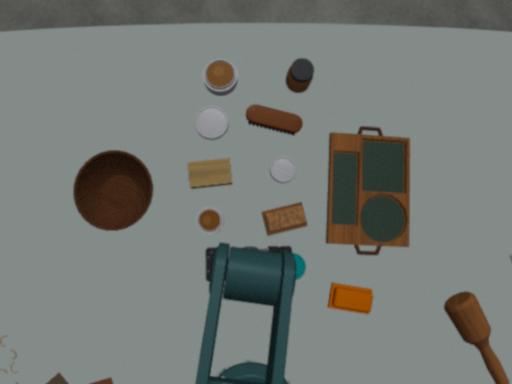

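```bash
python3 - <<'E'
from h import *
f=lambda a,b:[a/6+170-.5,b/6+100-.5]
print(px2w("scene",[f(283,440),f(310,453),f(435,370),f(452,381),f(466,370)],0.0).round(4))
E
```

```text
[[ 0.3373 -0.0459  0.    ]
 [ 0.353  -0.0404 -0.    ]
 [ 0.3416  0.0426  0.    ]
 [ 0.3535  0.0446  0.    ]
 [ 0.3511  0.055   0.    ]]
```

```bash
python3 -m handwheel '[{"offset":[0,0,-0.03],"twist":0},{"offset":[0,0,-0.065],"twist":0},{"offset":[0.03,-0.025,-0.08],"twist":0},{"offset":[0.06,-0.055,-0.08],"twist":0},{"offset":[0.08,-0.075,-0.08],"twist":0},{"offset":[0.093,-0.089,-0.08],"twist":0},{"offset":[0.093,-0.089,-0.08],"twist":0},{"offset":[0.093,-0.089,-0.08],"twist":0}]' 0.09
python3 p.py .441 .0892 -.020 0
```

```text
time_s: 7.63
ee_pos: [0.4408, 0.0892, 0.0539]
tool_rot: [1.0, 0.001, -0.001, 0.0]
ft_force: [-0.2, -0.1, -0.1]
width: 0.0899
t 7.63 tcp [0.4408 0.0892 0.0539] yaw 0.1 tilt 0.0016 w 0.0899 F [-0.2 -0.1 -0.1] q6 1.64
  offset [ 0.0003 -0.0001  0.0739] dist 0.074 twist 0.0024
```

```bash
python3 -m handwheel '[{"offset":[0,0,0.03],"twist":0},{"offset":[0,0,0.05],"twist":0},{"offset":[0,0,0.065],"twist":0},{"offset":[0,0,0.073],"twist":0},{"offset":[0,0,0.073],"twist":0}]' 0.09
python3 -m handwheel '[{"offset":[0,0,0],"twist":0},{"offset":[0,0,0],"twist":0},{"offset":[0,0,0],"twist":0},{"offset":[0,0,0],"twist":0},{"offset":[0,0,0],"twist":0}]' 0.055
python3 p.py .441 .0892 -.020 90
```

```text
time_s: 8.05
ee_pos: [0.4383, 0.0879, -0.0207]
tool_rot: [1.0, -0.0, -0.002, 0.0]
ft_force: [0.2, 0.2, -0.4]
width: 0.0904
time_s: 8.47
ee_pos: [0.442, 0.0888, -0.0175]
tool_rot: [1.0, 0.0, 0.001, 0.0]
ft_force: [-1.3, -0.1, 2.7]
width: 0.0654
t 8.47 tcp [ 0.442   0.0888 -0.0175] yaw 0.1 tilt 0.0023 w 0.0654 F [-1.3 -0.1  2.7] q6 1.64
  offset [-0.001  -0.0004  0.0025] dist 0.003 twist -1.5699
```

```bash
python3 -m handwheel '[{"offset":[0,0,0],"twist":0},{"offset":[0,0,0],"twist":0},{"offset":[0,0,0],"twist":0},{"offset":[0,0,0],"twist":-0.12},{"offset":[0,0,0],"twist":-0.24},{"offset":[0,0,0],"twist":-0.36},{"offset":[0,0,0],"twist":-0.48},{"offset":[0,0,0],"twist":-0.6}]' 0.09
python3 -m handwheel '[{"offset":[0,0,0],"twist":-0.12},{"offset":[0,0,0],"twist":-0.24},{"offset":[0,0,0],"twist":-0.36},{"offset":[0,0,0],"twist":-0.48},{"offset":[0,0,0],"twist":-0.6},{"offset":[0,0,0],"twist":-0.72},{"offset":[0,0,0],"twist":-0.84},{"offset":[0,0,0],"twist":-0.97}]' 0.09
python3 p.py .442 .0888 -.019 90
```

```text
time_s: 9.13
ee_pos: [0.4408, 0.089, -0.0189]
tool_rot: [0.954, 0.299, -0.0, -0.0]
ft_force: [-0.7, 0.2, 0.0]
width: 0.0899
time_s: 9.8
ee_pos: [0.4408, 0.089, -0.0189]
tool_rot: [0.707, 0.708, -0.0, -0.0]
ft_force: [0.8, -0.5, 0.4]
width: 0.0901
t 9.8 tcp [ 0.4408  0.089  -0.0189] yaw 90.1 tilt 0.0005 w 0.0901 F [ 0.8 -0.5  0.4] q6 0.07
  offset [-0.0002  0.0012  0.0001] dist 0.001 twist 0.0011
```

```bash
python3 -m handwheel '[{"offset":[0,0,0],"twist":0},{"offset":[0,0,0],"twist":0},{"offset":[0,0,0],"twist":0},{"offset":[0,0,0],"twist":0},{"offset":[0,0,-0.01],"twist":0},{"offset":[0,0,-0.03],"twist":0},{"offset":[0,0,-0.06],"twist":0},{"offset":[0,0,-0.09],"twist":0}]' 0.055
python3 p.py .4381 -.3293 .08 90
python3 - <<'E'
from h import *
im=read_camera("scene"); cv2.imwrite("pics/z7.png",cv2.resize(im[85:185,225:335],(660,600),interpolation=2))
E
```

```text
time_s: 10.47
ee_pos: [0.4397, 0.0888, 0.0718]
tool_rot: [0.709, 0.705, -0.001, -0.001]
ft_force: [0.5, -1.5, -0.6]
width: 0.0654
t 10.47 tcp [0.4397 0.0888 0.0718] yaw 89.7 tilt 0.0029 w 0.0654 F [ 0.5 -1.5 -0.6] q6 0.08
  offset [-0.4181  0.0008 -0.008 ] dist 0.418 twist -0.0059
```

View pics/z7.png

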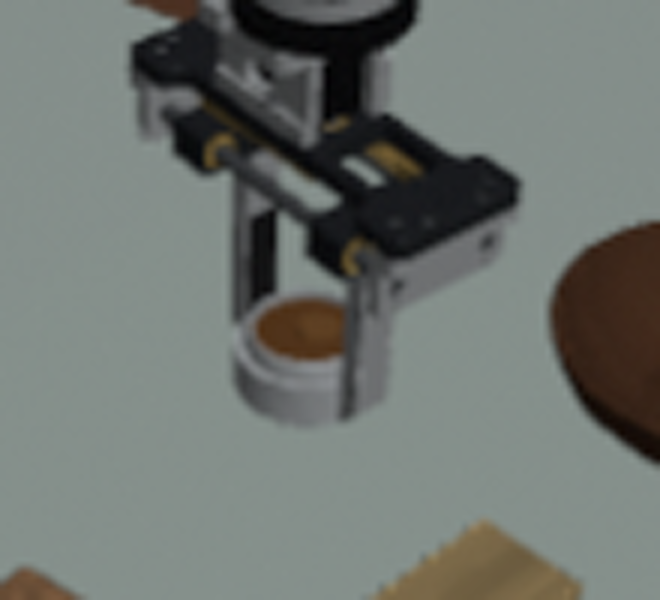

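```bash
python3 -m handwheel '[{"offset":[-0.015,0,0],"twist":0},{"offset":[-0.045,0,0],"twist":0},{"offset":[-0.078,0,0],"twist":0},{"offset":[-0.111,0,0],"twist":0},{"offset":[-0.144,0,0],"twist":0},{"offset":[-0.177,0,0],"twist":0},{"offset":[-0.21,0,0],"twist":0},{"offset":[-0.24,0,0],"twist":0}]' 0.055
python3 -m handwheel '[{"offset":[-0.03,0.001,0],"twist":0},{"offset":[-0.06,0.001,0],"twist":0},{"offset":[-0.09,0.001,0],"twist":0},{"offset":[-0.12,0.001,0],"twist":0},{"offset":[-0.145,0.001,0],"twist":0},{"offset":[-0.165,0.001,0],"twist":0},{"offset":[-0.178,0.001,0],"twist":0},{"offset":[-0.178,0.001,0],"twist":0}]' 0.055
python3 p.py .4381 -.3293 -.0105 90
```

```text
time_s: 11.18
ee_pos: [0.4395, -0.153, 0.0719]
tool_rot: [0.709, 0.705, 0.0, 0.0]
ft_force: [0.4, 0.4, -1.9]
width: 0.0652
time_s: 11.85
ee_pos: [0.4396, -0.3313, 0.0714]
tool_rot: [0.71, 0.704, -0.0, 0.0]
ft_force: [0.1, -0.6, -1.3]
width: 0.0655
t 11.85 tcp [ 0.4396 -0.3313  0.0714] yaw 89.5 tilt 0.0009 w 0.0655 F [ 0.1 -0.6 -1.3] q6 -0.74
  offset [ 0.0021 -0.0015  0.0819] dist 0.082 twist -0.0081
```

```bash
python3 -m handwheel '[{"offset":[0.002,-0.0015,0.02],"twist":-0.008},{"offset":[0.002,-0.0015,0.045],"twist":-0.008},{"offset":[0.002,-0.0015,0.065],"twist":-0.008},{"offset":[0.002,-0.0015,0.076],"twist":-0.008},{"offset":[0.002,-0.0015,0.08],"twist":-0.008},{"offset":[0.002,-0.0015,0.0815],"twist":-0.008},{"offset":[0.002,-0.0015,0.0815],"twist":-0.008},{"offset":[0.002,-0.0015,0.0815],"twist":-0.008}]' 0.055
python3 -m handwheel '[{"offset":[0,0,0],"twist":0},{"offset":[0,0,0],"twist":0},{"offset":[0,0,0],"twist":0}]' 0.078
python3 p.py .4381 -.3293 -.0105 90
```

```text
time_s: 12.52
ee_pos: [0.4395, -0.3277, -0.0087]
tool_rot: [0.706, 0.708, 0.0, 0.002]
ft_force: [0.0, 0.6, -0.7]
width: 0.0655
time_s: 12.77
ee_pos: [0.439, -0.3277, -0.0091]
tool_rot: [0.706, 0.708, 0.0, 0.001]
ft_force: [0.8, -0.2, -0.1]
width: 0.0772
t 12.77 tcp [ 0.439  -0.3277 -0.0091] yaw 90.2 tilt 0.0021 w 0.0772 F [ 0.8 -0.2 -0.1] q6 -0.75
  offset [-0.0016 -0.0009  0.0014] dist 0.002 twist 0.0029
```

```bash
python3 -m handwheel '[{"offset":[0,0,-0.015],"twist":0},{"offset":[0,0,-0.04],"twist":0},{"offset":[0,0,-0.075],"twist":0},{"offset":[0.02,-0.01,-0.08],"twist":0},{"offset":[0.05,-0.03,-0.08],"twist":0},{"offset":[0.085,-0.05,-0.08],"twist":0},{"offset":[0.12,-0.07,-0.08],"twist":0},{"offset":[0.15,-0.09,-0.08],"twist":0}]' 0.078
python3 p.py .5628 -.0898 .05 90
```

```text
time_s: 13.43
ee_pos: [0.3471, -0.1758, 0.0701]
tool_rot: [0.706, 0.708, 0.0, 0.0]
ft_force: [0.6, 0.6, -0.1]
width: 0.0778
t 13.43 tcp [ 0.3471 -0.1758  0.0701] yaw 90.2 tilt 0.0008 w 0.0778 F [ 0.6  0.6 -0.1] q6 -0.62
  offset [0.0854 0.216  0.0203] dist 0.233 twist 0.0027
```

```bash
python3 -m handwheel '[{"offset":[0.013,0.033,0.003],"twist":0},{"offset":[0.026,0.066,0.005],"twist":0},{"offset":[0.039,0.099,0.008],"twist":0},{"offset":[0.052,0.132,0.01],"twist":0},{"offset":[0.065,0.165,0.015],"twist":0},{"offset":[0.078,0.195,0.02],"twist":0},{"offset":[0.0855,0.216,0.02],"twist":0},{"offset":[0.0855,0.216,0.02],"twist":0}]' 0.09
python3 p.py .5628 -.0898 -.02 90
python3 - <<'E'
from h import *
im=read_camera("top"); cv2.imwrite("pics/top5.png",im)
im=read_camera("scene"); cv2.imwrite("pics/scene5.png",im);cv2.imwrite("pics/z8.png",cv2.resize(im[140:280,95:285],(800,590),interpolation=2))
h=hull(brown(im),(120,215,40,35))
E
```

```text
time_s: 14.1
ee_pos: [0.567, -0.0895, 0.0495]
tool_rot: [0.705, 0.709, 0.001, 0.0]
ft_force: [-0.6, 0.1, 1.0]
width: 0.0902
t 14.1 tcp [ 0.567  -0.0895  0.0495] yaw 90.3 tilt 0.0019 w 0.0902 F [-0.6  0.1  1. ] q6 -0.26
  offset [-0.0003 -0.0043  0.0695] dist 0.07 twist 0.0058
```

View pics/z8.png

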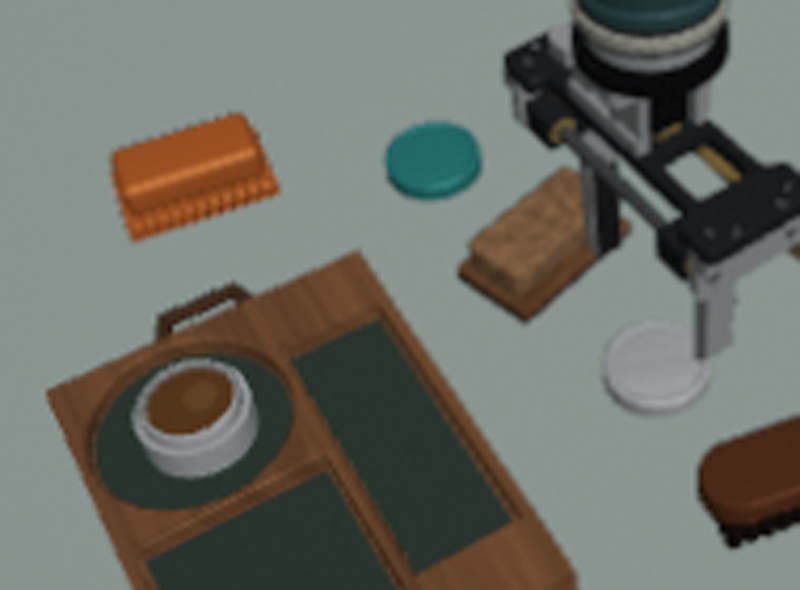

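View pics/top5.png

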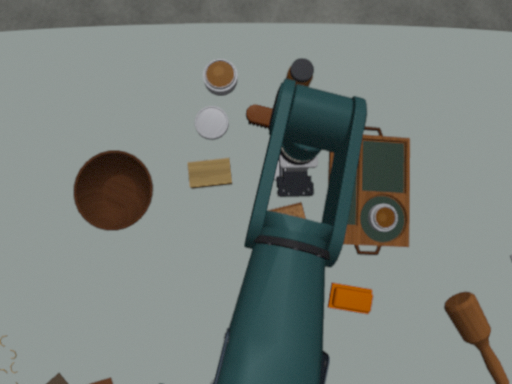

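```bash
python3 p.py .5628 -.0898 -.02 90; python3 -m handwheel '[{"offset":[0,0,0.02],"twist":0.003},{"offset":[0,0,0.04],"twist":0.003},{"offset":[0,0,0.055],"twist":0.003},{"offset":[0,0,0.065],"twist":0.003},{"offset":[0,0,0.068],"twist":0.003},{"offset":[0,0,0.068],"twist":0.003},{"offset":[0,0,0.068],"twist":0.003}]' 0.09
python3 p.py .5628 -.0898 -.02 90;
```

```text
t 14.2 tcp [ 0.5638 -0.091   0.0498] yaw 90.2 tilt 0.0008 w 0.0897 F [ 0.3 -0.4  0. ] q6 -0.26
  offset [ 0.0013 -0.001   0.0698] dist 0.07 twist 0.004
time_s: 14.78
ee_pos: [0.564, -0.0917, -0.0171]
tool_rot: [0.707, 0.707, 0.0, 0.001]
ft_force: [0.6, 0.2, -0.2]
width: 0.0899
t 14.78 tcp [ 0.564  -0.0917 -0.0171] yaw 90.0 tilt 0.0015 w 0.0899 F [ 0.6  0.2 -0.2] q6 -0.26
  offset [ 0.0019 -0.0012  0.0029] dist 0.004 twist -0.0006
```

```bash
python3 -m handwheel '[{"offset":[0.0015,-0.001,0.0025],"twist":0},{"offset":[0.0015,-0.001,0.0025],"twist":0},{"offset":[0.0015,-0.001,0.0025],"twist":0},{"offset":[0.0015,-0.001,0.0025],"twist":0},{"offset":[0.0015,-0.001,0.0025],"twist":0},{"offset":[0.0015,-0.001,0.0025],"twist":0}]' 0.06
python3 p.py .5628 -.0898 -.02 0;python3 -m handwheel '[{"offset":[0,0,0],"twist":0},{"offset":[0,0,0],"twist":0},{"offset":[0,0,0],"twist":0.12},{"offset":[0,0,0],"twist":0.24},{"offset":[0,0,0],"twist":0.36},{"offset":[0,0,0],"twist":0.48},{"offset":[0,0,0],"twist":0.6},{"offset":[0,0,0],"twist":0.72}]' 0.09
python3 -m handwheel '[{"offset":[0,0,0],"twist":0.12},{"offset":[0,0,0],"twist":0.24},{"offset":[0,0,0],"twist":0.36},{"offset":[0,0,0],"twist":0.48},{"offset":[0,0,0],"twist":0.6},{"offset":[0,0,0],"twist":0.72},{"offset":[0,0,0],"twist":0.85},{"offset":[0,0,0],"twist":0.85}]' 0.09
python3 p.py .5628 -.0898 -.02 0
```

```text
time_s: 15.28
ee_pos: [0.563, -0.0897, -0.0202]
tool_rot: [0.707, 0.707, 0.0, 0.0]
ft_force: [-0.7, -0.4, 1.7]
width: 0.0642
t 15.28 tcp [ 0.563  -0.0897 -0.0202] yaw 90.0 tilt 0.0007 w 0.0642 F [-0.7 -0.4  1.7] q6 -0.26
  offset [-0.0001 -0.0002 -0.0002] dist 0.0 twist 1.5708
time_s: 15.95
ee_pos: [0.5626, -0.0897, -0.0209]
tool_rot: [0.912, 0.41, -0.0, -0.0]
ft_force: [-0.4, 0.7, 0.7]
width: 0.0901
time_s: 16.62
ee_pos: [0.5626, -0.0897, -0.0209]
tool_rot: [1.0, -0.001, -0.0, -0.0]
ft_force: [-0.4, 0.5, -0.4]
width: 0.0899
t 16.62 tcp [ 0.5626 -0.0897 -0.0209] yaw -0.1 tilt 0.0003 w 0.0899 F [-0.4  0.5 -0.4] q6 1.31
  offset [ 0.0002  0.0001 -0.0009] dist 0.001 twist -0.0014
```

```bash
python3 -m handwheel '[{"offset":[0,0,0],"twist":0},{"offset":[0,0,0],"twist":0},{"offset":[0,0,0],"twist":0},{"offset":[0,0,0],"twist":0},{"offset":[0,0,-0.01],"twist":0},{"offset":[0,0,-0.03],"twist":0},{"offset":[0,0,-0.06],"twist":0},{"offset":[0,0,-0.1],"twist":0}]' 0.055
python3 p.py .439 -.3277 .075 0
python3 - <<'E'
from h import *
im=read_camera("scene"); cv2.imwrite("pics/z9.png",cv2.resize(im[130:250,205:325],(600,600),interpolation=2))
E
```

```text
time_s: 17.28
ee_pos: [0.5602, -0.0891, 0.0778]
tool_rot: [1.0, 0.001, -0.003, -0.001]
ft_force: [0.4, 0.6, -1.3]
width: 0.0638
t 17.28 tcp [ 0.5602 -0.0891  0.0778] yaw 0.1 tilt 0.0068 w 0.0638 F [ 0.4  0.6 -1.3] q6 1.31
  offset [-0.1215  0.2385  0.0032] dist 0.268 twist 0.0014
```

View pics/z9.png

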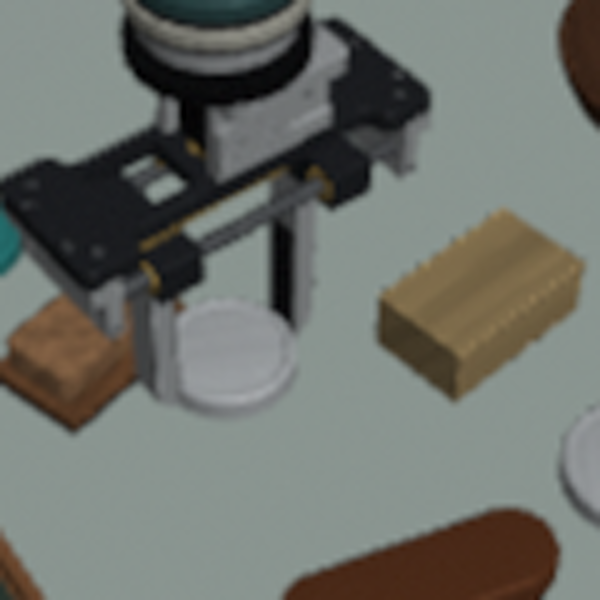

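```bash
python3 - <<'E'
from h import *
for n,b in(("top",(370,203,28,28)),("scene",(124,222,34,32))):
    im=cv2.imread(f"pics/{n}5.png"); bb=cv2.GaussianBlur(im,(0,0),.7).astype(int); m=((bb[:,:,2]-bb[:,:,0]>22)).astype(np.uint8)
    h=hull(m,b); print(n,h.min(0),h.max(0),(circ(px2w(n,h,.0395))*1000).round(1))
E
python3 -m handwheel '[{"offset":[-0.008,0.015,0],"twist":0},{"offset":[-0.021,0.042,0],"twist":0},{"offset":[-0.037,0.073,0],"twist":0},{"offset":[-0.053,0.104,0],"twist":0},{"offset":[-0.069,0.135,0],"twist":0},{"offset":[-0.085,0.166,0],"twist":0},{"offset":[-0.1,0.195,0],"twist":0},{"offset":[-0.115,0.222,0],"twist":0}]' 0.055
python3 p.py .439 -.3277 .05 0
```

```text
top [375 207] [394 227] [ 439.1 -327.    23.4]
scene [130 227] [150 242] [ 438.6 -326.1   22.6]
time_s: 18.0
ee_pos: [0.4471, -0.3136, 0.0804]
tool_rot: [1.0, 0.0, 0.001, 0.001]
ft_force: [-0.2, -0.4, -0.6]
width: 0.0639
t 18.0 tcp [ 0.4471 -0.3136  0.0804] yaw 0.1 tilt 0.0018 w 0.0639 F [-0.2 -0.4 -0.6] q6 0.85
  offset [-0.0082  0.014   0.0304] dist 0.034 twist 0.0009
```

```bash
python3 -m handwheel '[{"offset":[-0.004,0.008,0.01],"twist":0},{"offset":[-0.0082,0.0137,0.02],"twist":0},{"offset":[-0.0082,0.0137,0.025],"twist":0},{"offset":[-0.0082,0.0137,0.03],"twist":0},{"offset":[-0.0082,0.0137,0.03],"twist":0},{"offset":[-0.0082,0.0137,0.03],"twist":0},{"offset":[-0.0082,0.0137,0.03],"twist":0},{"offset":[-0.0082,0.0137,0.03],"twist":0}]' 0.055
python3 p.py .439 -.3272 .011 0
python3 - <<'E'
from h import *
im=read_camera("scene"); cv2.imwrite("pics/z10.png",cv2.resize(im[180:280,90:190],(600,600),interpolation=2))
E
python3 p.py .439 -.3272 .011 0
```

```text
time_s: 18.67
ee_pos: [0.4405, -0.325, 0.0499]
tool_rot: [1.0, 0.001, 0.0, 0.0]
ft_force: [-0.1, 0.3, 0.8]
width: 0.0642
t 18.67 tcp [ 0.4405 -0.325   0.0499] yaw 0.1 tilt 0.0011 w 0.0642 F [-0.1  0.3  0.8] q6 0.83
  offset [-0.0015  0.0021  0.0389] dist 0.039 twist 0.0022
t 18.72 tcp [ 0.4404 -0.3252  0.05  ] yaw 0.1 tilt 0.0011 w 0.0641 F [-0.1 -0.6  0. ] q6 0.83
  offset [-0.0014  0.002   0.039 ] dist 0.039 twist 0.0019
```

View pics/z10.png

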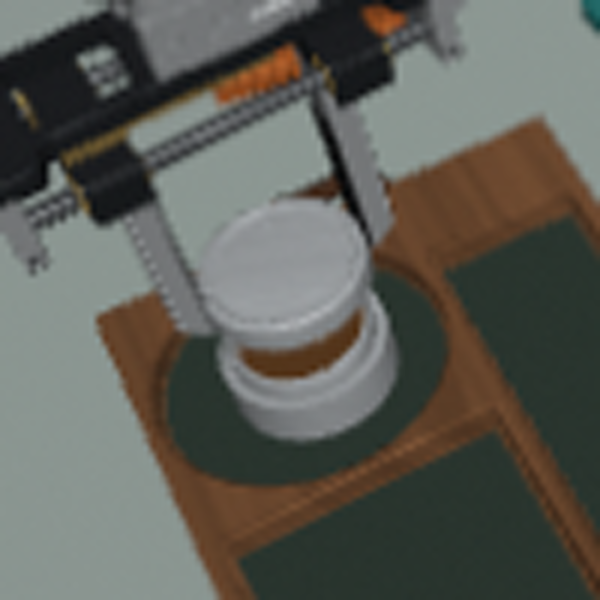

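```bash
python3 -m handwheel '[{"offset":[-0.0014,0.002,0.006],"twist":0},{"offset":[-0.0014,0.002,0.013],"twist":0},{"offset":[-0.0014,0.002,0.02],"twist":0},{"offset":[-0.0014,0.002,0.025],"twist":0},{"offset":[-0.0014,0.002,0.027],"twist":0},{"offset":[-0.0014,0.002,0.027],"twist":0},{"offset":[-0.0014,0.002,0.027],"twist":0}]' 0.055
python3 p.py .439 -.3272 .011 0
python3 -m handwheel '[{"offset":[0,0,0.002],"twist":0},{"offset":[0,0,0.004],"twist":0},{"offset":[0,0,0.006],"twist":0},{"offset":[0,0,0.006],"twist":0}]' 0.055
python3 p.py .439 -.3272 .011 0
```

```text
time_s: 19.3
ee_pos: [0.4382, -0.3275, 0.0221]
tool_rot: [1.0, 0.0, -0.0, -0.0]
ft_force: [0.3, -1.1, -0.5]
width: 0.064
t 19.3 tcp [ 0.4382 -0.3275  0.0221] yaw 0.0 tilt 0.0004 w 0.064 F [ 0.3 -1.1 -0.5] q6 0.82
  offset [ 0.0008 -0.0003  0.0111] dist 0.011 twist 0.0007
time_s: 19.63
ee_pos: [0.4381, -0.3273, 0.016]
tool_rot: [1.0, 0.0, -0.0, -0.0]
ft_force: [0.8, -0.7, -0.5]
width: 0.0643
t 19.63 tcp [ 0.4381 -0.3273  0.016 ] yaw 0.0 tilt 0.0006 w 0.0643 F [ 0.8 -0.7 -0.5] q6 0.82
  offset [ 0.0009 -0.0001  0.005 ] dist 0.005 twist 0.0008
```

```bash
python3 -m handwheel '[{"offset":[0.0006,0,0.001],"twist":0},{"offset":[0.0006,0,0.003],"twist":0},{"offset":[0.0006,0,0.0045],"twist":0},{"offset":[0.0006,0,0.0045],"twist":0},{"offset":[0.0006,0,0.0045],"twist":0}]' 0.055
python3 - <<'E'
from h import *
im=read_camera("scene"); cv2.imwrite("pics/z11.png",cv2.resize(im[180:280,90:190],(600,600),interpolation=2))
E
python3 p.py .439 -.3272 .011 0
```

```text
time_s: 20.05
ee_pos: [0.439, -0.3276, 0.012]
tool_rot: [1.0, 0.0, 0.0, 0.0]
ft_force: [0.4, 0.1, 0.0]
width: 0.0639
t 20.1 tcp [ 0.439  -0.3276  0.012 ] yaw 0.0 tilt 0.0004 w 0.0639 F [-1.  -0.4  0.2] q6 0.83
  offset [-0.     -0.0004  0.001 ] dist 0.001 twist 0.0008
```

View pics/z11.png

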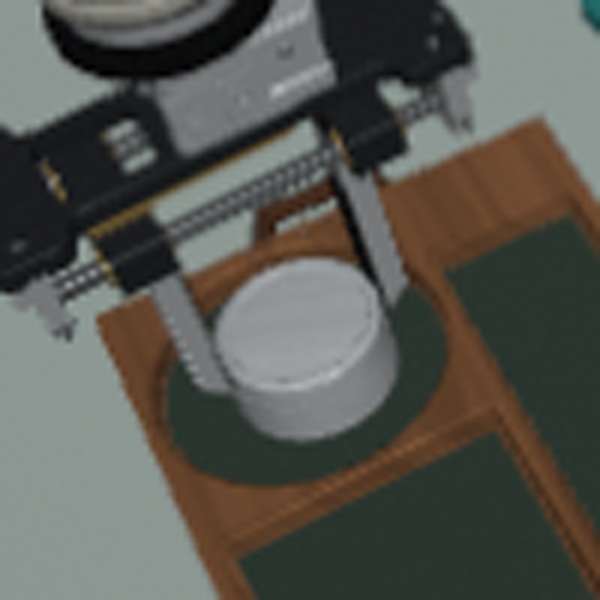

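```bash
python3 -m handwheel '[{"offset":[0,0,0],"twist":0},{"offset":[0,0,0],"twist":0},{"offset":[0,0,-0.01],"twist":0},{"offset":[0,0,-0.03],"twist":0},{"offset":[0,0,-0.05],"twist":0},{"offset":[0,0,-0.05],"twist":0}]' 0.078
python3 -m handwheel '[{"offset":[0,0,0],"twist":0},{"offset":[0,0,0],"twist":0},{"offset":[0,0,0],"twist":0},{"offset":[0,0,0],"twist":0},{"offset":[0,0,0],"twist":0},{"offset":[0,0,0.015],"twist":0},{"offset":[0,0,0.03],"twist":0},{"offset":[0,0,0.035],"twist":0}]' 0.0
python3 p.py .439 -.3272 .021 0
```

```text
time_s: 20.6
ee_pos: [0.4414, -0.3298, 0.0672]
tool_rot: [1.0, 0.0, 0.003, 0.003]
ft_force: [0.6, -1.2, 1.3]
width: 0.0779
time_s: 21.27
ee_pos: [0.4375, -0.3262, 0.0241]
tool_rot: [1.0, 0.0, -0.002, -0.002]
ft_force: [-0.8, 0.1, -0.8]
width: 0.0279
t 21.27 tcp [ 0.4375 -0.3262  0.0241] yaw 0.0 tilt 0.0046 w 0.0279 F [-0.8  0.1 -0.8] q6 0.83
  offset [0.0015 0.001  0.0031] dist 0.004 twist 0.0008
```

Width still closing; now press gently.

```bash
python3 -m handwheel '[{"offset":[0,0,0],"twist":0},{"offset":[0,0,0],"twist":0},{"offset":[0,0,0],"twist":0},{"offset":[0,0,0.001],"twist":0},{"offset":[0,0,0.003],"twist":0},{"offset":[0,0,0.004],"twist":0},{"offset":[0,0,0.005],"twist":0},{"offset":[0,0,0.005],"twist":0}]' 0.0
python3 p.py .439 -.3272 .021 0
```

```text
time_s: 21.93
ee_pos: [0.4388, -0.3274, 0.0217]
tool_rot: [1.0, 0.0, -0.0, -0.0]
ft_force: [0.3, 0.5, -0.8]
width: 0.0006
t 21.93 tcp [ 0.4388 -0.3274  0.0217] yaw 0.0 tilt 0.0002 w 0.0006 F [ 0.3  0.5 -0.8] q6 0.83
  offset [ 0.0002 -0.0002  0.0007] dist 0.001 twist 0.0008
```

```bash
python3 -m handwheel '[{"offset":[0,0,0.001],"twist":0},{"offset":[0,0,0.0015],"twist":0},{"offset":[0,0,0.0015],"twist":0}]' 0.0
python3 -m handwheel '[{"offset":[0,0,0.0005],"twist":0},{"offset":[0,0,0.001],"twist":0},{"offset":[0,0,0.001],"twist":0}]' 0.0

```

```text
time_s: 22.18
ee_pos: [0.439, -0.3276, 0.0212]
tool_rot: [1.0, 0.0, 0.0, 0.0]
ft_force: [-1.7, 0.4, 4.6]
width: 0.0005
time_s: 22.43
ee_pos: [0.439, -0.3276, 0.0211]
tool_rot: [1.0, 0.0, 0.0, 0.0]
ft_force: [-3.2, 2.6, 9.1]
width: 0.0006
```

```bash
python3 -m handwheel '[{"offset":[0,0,-0.02],"twist":0},{"offset":[0,0,-0.05],"twist":-0.1},{"offset":[0.02,-0.02,-0.07],"twist":-0.2},{"offset":[0.045,-0.048,-0.075],"twist":-0.32},{"offset":[0.07,-0.075,-0.075],"twist":-0.44},{"offset":[0.095,-0.102,-0.075],"twist":-0.56},{"offset":[0.12,-0.129,-0.075],"twist":-0.68},{"offset":[0.145,-0.156,-0.075],"twist":-0.8}]' 0.08
python3 p.py .681 -.068 .06 75
```

```text
time_s: 23.1
ee_pos: [0.5848, -0.17, 0.0941]
tool_rot: [0.92, 0.392, 0.0, 0.0]
ft_force: [0.0, -0.4, 0.3]
width: 0.0505
t 23.1 tcp [ 0.5848 -0.17    0.0941] yaw 46.2 tilt 0.0003 w 0.0505 F [ 0.  -0.4  0.3] q6 0.39
  offset [ 0.1402 -0.0011  0.0341] dist 0.144 twist -0.5025
```

```bash
python3 -m handwheel '[{"offset":[0.03,0,0.005],"twist":-0.1},{"offset":[0.06,0,0.015],"twist":-0.2},{"offset":[0.09,-0.001,0.025],"twist":-0.3},{"offset":[0.12,-0.001,0.03],"twist":-0.4},{"offset":[0.14,-0.001,0.034],"twist":-0.5025},{"offset":[0.14,-0.001,0.034],"twist":-0.5025},{"offset":[0.14,-0.001,0.034],"twist":-0.5025},{"offset":[0.14,-0.001,0.034],"twist":-0.5025}]' 0.08
python3 p.py .681 -.068 .0055 75
python3 - <<'E'
from h import *
im=read_camera("scene"); cv2.imwrite("pics/z12.png",cv2.resize(im[170:310,220:380],(686,600),interpolation=2))
E
```

```text
time_s: 23.77
ee_pos: [0.6801, -0.0708, 0.0601]
tool_rot: [0.796, 0.606, -0.0, 0.0]
ft_force: [0.0, -0.6, -0.3]
width: 0.0804
t 23.77 tcp [ 0.6801 -0.0708  0.0601] yaw 74.6 tilt 0.001 w 0.0804 F [ 0.  -0.6 -0.3] q6 0.08
  offset [0.003  0.0002 0.0546] dist 0.055 twist -0.0074
```

View pics/z12.png

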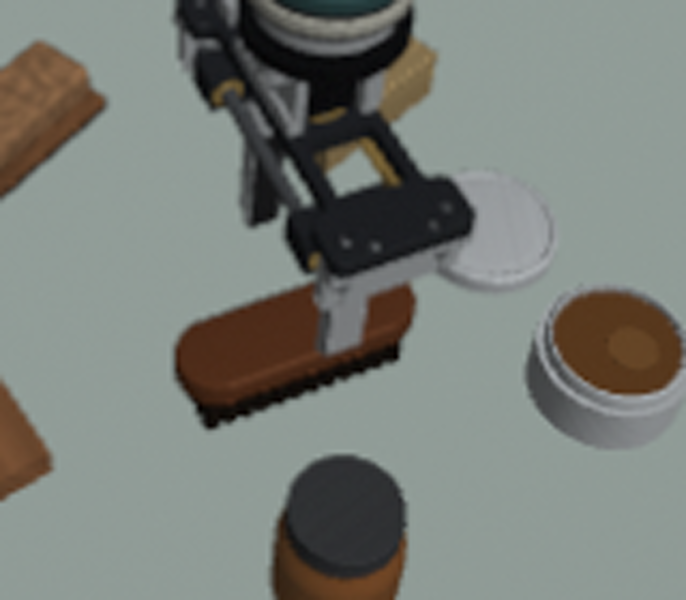

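```bash
python3 -m handwheel '[{"offset":[0.002,0,0.02],"twist":-0.007},{"offset":[0.003,0,0.035],"twist":-0.007},{"offset":[0.003,0,0.047],"twist":-0.007},{"offset":[0.003,0,0.0545],"twist":-0.007},{"offset":[0.003,0,0.0545],"twist":-0.007},{"offset":[0.003,0,0.0545],"twist":-0.007}]' 0.08
python3 p.py .681 -.068 .0055 75
python3 -m handwheel '[{"offset":[0,0,0],"twist":0},{"offset":[0,0,0],"twist":0},{"offset":[0,0,0],"twist":0},{"offset":[0,0,0],"twist":0},{"offset":[0,0,0],"twist":0},{"offset":[0,0,0],"twist":0},{"offset":[0,0,0],"twist":0}]' 0.03
python3 p.py .681 -.068 .0055 75
```

```text
time_s: 24.32
ee_pos: [0.681, -0.0679, 0.0059]
tool_rot: [0.793, 0.609, -0.0, -0.0]
ft_force: [0.1, -0.5, 0.8]
width: 0.08
t 24.32 tcp [ 0.681  -0.0679  0.0059] yaw 75.0 tilt 0.0004 w 0.08 F [ 0.1 -0.5  0.8] q6 0.08
  offset [-0.0001  0.      0.0004] dist 0.0 twist 0.0003
time_s: 24.9
ee_pos: [0.6816, -0.0673, 0.0062]
tool_rot: [0.793, 0.609, 0.0, 0.0]
ft_force: [-0.3, -0.3, 1.7]
width: 0.0456
t 24.9 tcp [ 0.6816 -0.0673  0.0062] yaw 75.1 tilt 0.0007 w 0.0456 F [-0.3 -0.3  1.7] q6 0.08
  offset [-0.0008 -0.0004  0.0007] dist 0.001 twist 0.0013
```

```bash
python3 -m handwheel '[{"offset":[0,0,-0.01],"twist":0},{"offset":[0,0,-0.03],"twist":0},{"offset":[0,0,-0.055],"twist":0},{"offset":[0,0,-0.08],"twist":0},{"offset":[0,0,-0.085],"twist":0},{"offset":[0,0,-0.085],"twist":0}]' 0.03
python3 p.py .515 -.2377 .085 -4.2
python3 - <<'E'
from h import *
im=read_camera("scene"); cv2.imwrite("pics/z13.png",cv2.resize(im[170:310,220:380],(686,600),interpolation=2))
E
```

```text
time_s: 25.4
ee_pos: [0.6831, -0.0676, 0.0943]
tool_rot: [0.793, 0.609, 0.002, 0.002]
ft_force: [-1.2, -0.9, -0.8]
width: 0.0455
t 25.4 tcp [ 0.6831 -0.0676  0.0943] yaw 75.1 tilt 0.0061 w 0.0455 F [-1.2 -0.9 -0.8] q6 0.08
  offset [-0.2077 -0.1187  0.0085] dist 0.239 twist 1.3837
```

View pics/z13.png

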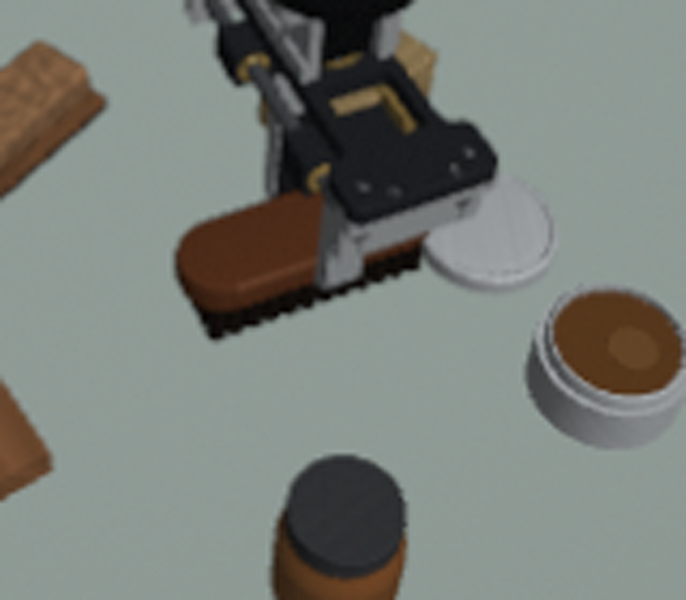

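```bash
python3 -m handwheel '[{"offset":[-0.01,-0.006,0],"twist":0.06},{"offset":[-0.028,-0.016,0],"twist":0.16},{"offset":[-0.05,-0.028,0],"twist":0.27},{"offset":[-0.072,-0.041,0],"twist":0.38},{"offset":[-0.094,-0.054,0],"twist":0.49},{"offset":[-0.116,-0.066,0],"twist":0.6},{"offset":[-0.138,-0.079,0],"twist":0.71},{"offset":[-0.16,-0.091,0],"twist":0.82}]' 0.03
python3 p.py .515 -.2377 .085 -4.2
```

```text
time_s: 26.12
ee_pos: [0.5494, -0.1983, 0.0878]
tool_rot: [0.971, 0.24, -0.002, -0.002]
ft_force: [0.7, 0.2, -1.7]
width: 0.0453
t 26.12 tcp [ 0.5494 -0.1983  0.0878] yaw 27.8 tilt 0.0054 w 0.0453 F [ 0.7  0.2 -1.7] q6 0.64
  offset [-0.0488  0.0188  0.0028] dist 0.052 twist 0.5584
```

```bash
python3 -m handwheel '[{"offset":[-0.012,0.005,0],"twist":0.11},{"offset":[-0.024,0.01,0],"twist":0.22},{"offset":[-0.035,0.014,0],"twist":0.33},{"offset":[-0.044,0.017,0],"twist":0.44},{"offset":[-0.0485,0.0185,0],"twist":0.53},{"offset":[-0.0485,0.0185,0],"twist":0.5584},{"offset":[-0.0485,0.0185,0],"twist":0.5584},{"offset":[-0.0485,0.0185,0],"twist":0.5584}]' 0.03
python3 p.py .515 -.2377 .014 -4.2
python3 - <<'E'
from h import *
im=read_camera("scene"); cv2.imwrite("pics/z14.png",cv2.resize(im[170:330,90:250],(600,600),interpolation=2))
E
python3 p.py .515 -.2377 .014 -4.2
```

```text
time_s: 26.78
ee_pos: [0.5169, -0.237, 0.0886]
tool_rot: [0.999, -0.034, -0.002, -0.001]
ft_force: [-0.2, 0.6, -1.3]
width: 0.0454
t 26.78 tcp [ 0.5169 -0.237   0.0886] yaw -3.9 tilt 0.0039 w 0.0454 F [-0.2  0.6 -1.3] q6 1.11
  offset [-0.0016  0.001   0.0746] dist 0.075 twist 0.0059
t 26.83 tcp [ 0.5172 -0.237   0.0891] yaw -3.8 tilt 0.0031 w 0.0459 F [-1.1 -0.4 -1.3] q6 1.11
  offset [-0.002   0.001   0.0751] dist 0.075 twist 0.0061
```

View pics/z14.png

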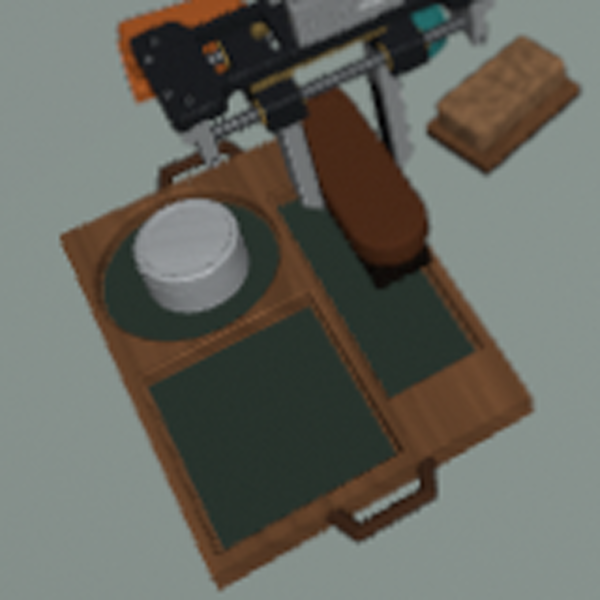

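```bash
python3 -m handwheel '[{"offset":[-0.002,0.001,0.015],"twist":0.006},{"offset":[-0.002,0.001,0.035],"twist":0.006},{"offset":[-0.002,0.001,0.05],"twist":0.006},{"offset":[-0.002,0.001,0.058],"twist":0.006},{"offset":[-0.002,0.001,0.058],"twist":0.006},{"offset":[-0.002,0.001,0.058],"twist":0.006}]' 0.03
python3 p.py .515 -.2377 .0145 -4.2
```

```text
time_s: 27.33
ee_pos: [0.5158, -0.2381, 0.0325]
tool_rot: [0.999, -0.037, -0.001, -0.0]
ft_force: [-0.2, -0.1, -0.3]
width: 0.0458
t 27.33 tcp [ 0.5158 -0.2381  0.0325] yaw -4.2 tilt 0.0011 w 0.0458 F [-0.2 -0.1 -0.3] q6 1.11
  offset [-0.0009 -0.0004  0.018 ] dist 0.018 twist -0.0002
```

```bash
python3 -m handwheel '[{"offset":[-0.001,0,0.004],"twist":0},{"offset":[-0.001,0,0.009],"twist":0},{"offset":[-0.001,0,0.013],"twist":0},{"offset":[-0.001,0,0.016],"twist":0},{"offset":[-0.001,0,0.0175],"twist":0},{"offset":[-0.001,0,0.0175],"twist":0},{"offset":[-0.001,0,0.0175],"twist":0}]' 0.03
python3 p.py .515 -.2377 .0145 -4.2
```

```text
time_s: 27.92
ee_pos: [0.515, -0.2384, 0.0154]
tool_rot: [0.999, -0.037, 0.0, 0.0]
ft_force: [0.0, -1.1, -2.4]
width: 0.0456
t 27.92 tcp [ 0.515  -0.2384  0.0154] yaw -4.2 tilt 0.0 w 0.0456 F [ 0.  -1.1 -2.4] q6 1.11
  offset [-0.0001 -0.0007  0.0009] dist 0.001 twist -0.0008
```

```bash
python3 -m handwheel '[{"offset":[0,0,0.001],"twist":0},{"offset":[0,0,0.001],"twist":0},{"offset":[0,0,0.001],"twist":0},{"offset":[0,0,-0.02],"twist":0},{"offset":[0,0,-0.045],"twist":0},{"offset":[0,0,-0.065],"twist":-0.1},{"offset":[0,0,-0.065],"twist":-0.2},{"offset":[0,0,-0.065],"twist":-0.3}]' 0.07
python3 -m handwheel '[{"offset":[0,-0.02,0],"twist":-0.12},{"offset":[0,-0.04,0],"twist":-0.24},{"offset":[0,-0.06,0],"twist":-0.36},{"offset":[-0.01,-0.08,0],"twist":-0.48},{"offset":[-0.02,-0.1,0],"twist":-0.6},{"offset":[-0.02,-0.11,0],"twist":-0.72},{"offset":[-0.02,-0.12,0],"twist":-0.84},{"offset":[-0.02,-0.12,0],"twist":-0.96}]' 0.08
python3 p.py .4415 -.089 .06 102.9

```

```text
time_s: 28.58
ee_pos: [0.5166, -0.2393, 0.0833]
tool_rot: [0.993, 0.115, 0.002, 0.002]
ft_force: [0.3, -1.2, -1.0]
width: 0.07
time_s: 29.25
ee_pos: [0.4684, -0.1243, 0.081]
tool_rot: [0.827, 0.562, 0.001, 0.0]
ft_force: [0.7, 0.1, -0.1]
width: 0.0802
t 29.25 tcp [ 0.4684 -0.1243  0.081 ] yaw 68.4 tilt 0.0011 w 0.0802 F [ 0.7  0.1 -0.1] q6 0.0
  offset [ 0.0229 -0.038   0.021 ] dist 0.049 twist -0.6024
```

```bash
python3 -m handwheel '[{"offset":[0.005,-0.01,0],"twist":-0.12},{"offset":[0.01,-0.02,0],"twist":-0.24},{"offset":[0.02,-0.03,0.01],"twist":-0.36},{"offset":[0.023,-0.038,0.02],"twist":-0.48},{"offset":[0.023,-0.038,0.02],"twist":-0.6024},{"offset":[0.023,-0.038,0.02],"twist":-0.6024},{"offset":[0.023,-0.038,0.02],"twist":-0.6024}]' 0.08
python3 p.py .4415 -.089 -.008 102.9
python3 - <<'E'
from h import *
im=read_camera("scene"); cv2.imwrite("pics/scene6.png",im); cv2.imwrite("pics/z15.png",cv2.resize(im[120:300,90:290],(667,600),interpolation=2))
im=read_camera("top"); cv2.imwrite("pics/top6.png",im)
E
python3 p.py .4415 -.089 -.008 102.9
```

```text
time_s: 29.83
ee_pos: [0.4425, -0.0904, 0.0609]
tool_rot: [0.627, 0.779, 0.0, 0.001]
ft_force: [0.3, -1.1, 0.3]
width: 0.0802
t 29.83 tcp [ 0.4425 -0.0904  0.0609] yaw 102.3 tilt 0.0013 w 0.0802 F [ 0.3 -1.1  0.3] q6 -0.54
  offset [ 0.0017 -0.0007  0.0689] dist 0.069 twist -0.0106
t 29.93 tcp [ 0.4427 -0.0907  0.0611] yaw 102.3 tilt 0.0015 w 0.0797 F [ 0.1 -0.3 -0.2] q6 -0.54
  offset [ 0.002  -0.0009  0.0691] dist 0.069 twist -0.0103
```

View pics/z15.png

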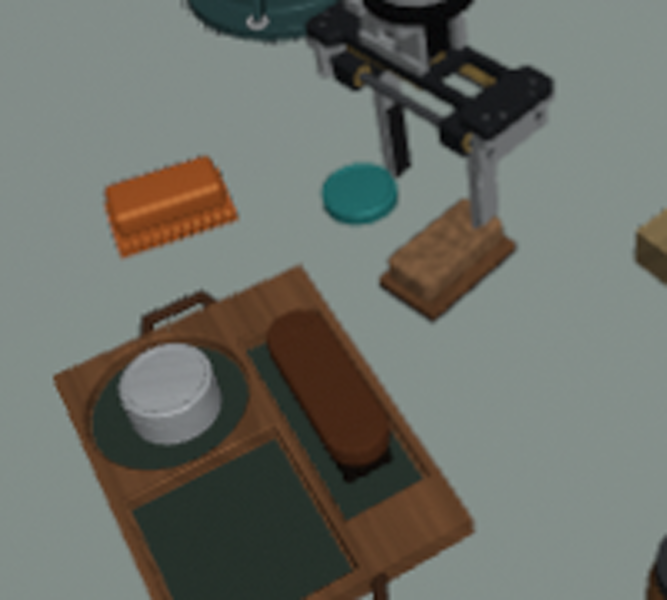

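```bash
python3 - <<'E'
from h import *
im=cv2.imread("pics/top6.png"); cv2.imwrite("pics/z16.png",cv2.resize(im[120:270,300:430],(520,600),interpolation=2))
im=cv2.imread("pics/scene6.png")
b=cv2.GaussianBlur(im,(0,0),.6).astype(int); r=b[:,:,2]/(b[:,:,0]+1); print(b[235,190],b[225,165])
E
```

```text
[22 38 69] [42 52 50]
```

View pics/z16.png

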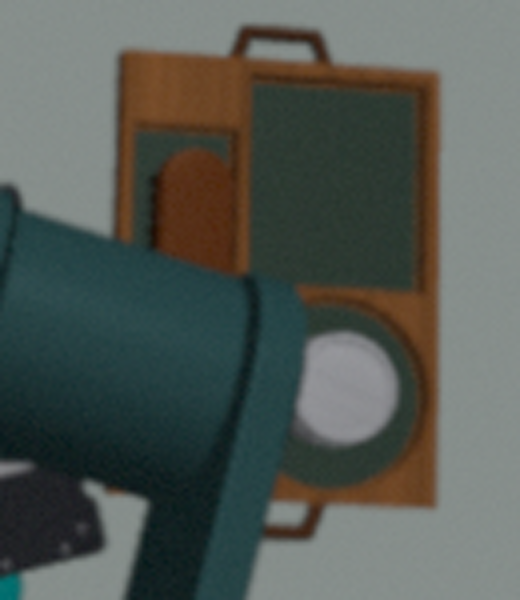

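```bash
python3 -m handwheel '[{"offset":[0.002,-0.001,0.02],"twist":-0.01},{"offset":[0.002,-0.001,0.04],"twist":-0.01},{"offset":[0.002,-0.001,0.057],"twist":-0.01},{"offset":[0.002,-0.001,0.066],"twist":-0.01},{"offset":[0.002,-0.001,0.0685],"twist":-0.01},{"offset":[0.002,-0.001,0.0685],"twist":-0.01},{"offset":[0.002,-0.001,0.0685],"twist":-0.01}]' 0.08
python3 p.py .4415 -.089 -.008 102.9
python3 -m handwheel '[{"offset":[0,0,0],"twist":0},{"offset":[0,0,0],"twist":0},{"offset":[0,0,0],"twist":0},{"offset":[0,0,0],"twist":0},{"offset":[0,0,0],"twist":0},{"offset":[0,0,0],"twist":0},{"offset":[0,0,0],"twist":0}]' 0.03
python3 p.py .5677 -.3388 .08 175.8
```

```text
time_s: 30.52
ee_pos: [0.4416, -0.089, -0.0072]
tool_rot: [0.623, 0.783, 0.0, 0.001]
ft_force: [-0.2, 0.1, 0.2]
width: 0.08
t 30.52 tcp [ 0.4416 -0.089  -0.0072] yaw 103.0 tilt 0.0017 w 0.08 F [-0.2  0.1  0.2] q6 -0.55
  offset [-0.     -0.0001  0.0008] dist 0.001 twist 0.0017
time_s: 31.1
ee_pos: [0.4409, -0.0886, -0.0079]
tool_rot: [0.622, 0.783, 0.0, 0.0]
ft_force: [-0.1, 0.7, 1.6]
width: 0.0458
t 31.1 tcp [ 0.4409 -0.0886 -0.0079] yaw 103.0 tilt 0.0006 w 0.0458 F [-0.1  0.7  1.6] q6 -0.55
  offset [-0.2724  0.0671 -0.0878] dist 0.294 twist -1.27
```

```bash
python3 -m handwheel '[{"offset":[0,0,-0.01],"twist":0},{"offset":[0,0,-0.03],"twist":0},{"offset":[0,0,-0.055],"twist":0},{"offset":[0,0,-0.08],"twist":-0.06},{"offset":[-0.01,0.002,-0.088],"twist":-0.16},{"offset":[-0.03,0.007,-0.088],"twist":-0.27},{"offset":[-0.053,0.013,-0.088],"twist":-0.38},{"offset":[-0.076,0.019,-0.088],"twist":-0.49}]' 0.03
python3 p.py .5677 -.3388 .08 175.8
```

```text
time_s: 31.77
ee_pos: [0.4767, -0.159, 0.0809]
tool_rot: [0.411, 0.912, -0.0, 0.0]
ft_force: [0.1, -0.7, -1.4]
width: 0.0457
t 31.77 tcp [ 0.4767 -0.159   0.0809] yaw 131.5 tilt 0.001 w 0.0457 F [ 0.1 -0.7 -1.4] q6 -1.16
  offset [-0.195  -0.0509  0.001 ] dist 0.202 twist -0.7738
```

```bash
python3 -m handwheel '[{"offset":[-0.027,-0.007,0],"twist":-0.11},{"offset":[-0.054,-0.014,0],"twist":-0.22},{"offset":[-0.081,-0.021,0],"twist":-0.33},{"offset":[-0.108,-0.028,0],"twist":-0.44},{"offset":[-0.135,-0.035,0],"twist":-0.55},{"offset":[-0.16,-0.042,0],"twist":-0.66},{"offset":[-0.182,-0.048,0],"twist":-0.77},{"offset":[-0.195,-0.051,0],"twist":-0.774}]' 0.03
python3 -m handwheel '[{"offset":[0,0,0],"twist":0},{"offset":[0,0,0],"twist":0},{"offset":[0,0,0],"twist":0}]' 0.03
python3 p.py .5677 -.3388 .0 175.8
python3 - <<'E'
from h import *
im=read_camera("scene"); cv2.imwrite("pics/z17.png",cv2.resize(im[180:340,90:250],(600,600),interpolation=2))
E
```

```text
time_s: 32.43
ee_pos: [0.5663, -0.3412, 0.0796]
tool_rot: [0.039, 0.999, -0.0, -0.0]
ft_force: [0.1, 0.4, -0.9]
width: 0.046
time_s: 32.68
ee_pos: [0.5657, -0.3379, 0.0798]
tool_rot: [0.04, 0.999, 0.0, -0.0]
ft_force: [-0.7, 0.2, -1.4]
width: 0.0461
t 32.68 tcp [ 0.5657 -0.3379  0.0798] yaw 175.5 tilt 0.0013 w 0.0461 F [-0.7  0.2 -1.4] q6 -2.12
  offset [-0.0022 -0.0008  0.0798] dist 0.08 twist -0.006
```

View pics/z17.png

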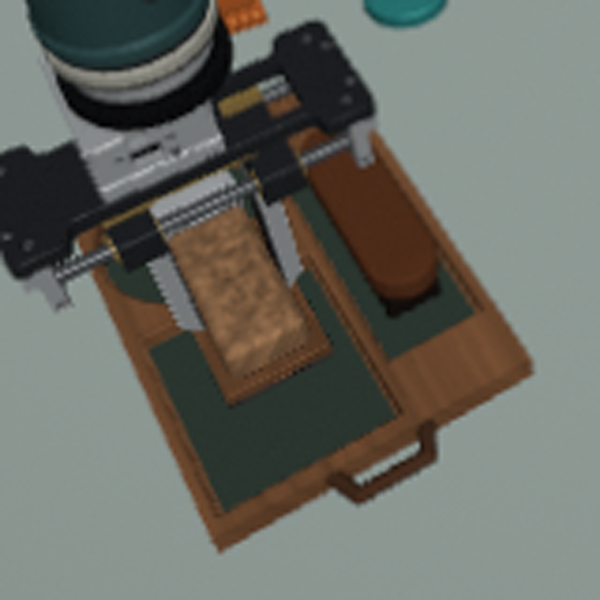

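```bash
python3 -m handwheel '[{"offset":[-0.002,-0.001,0.02],"twist":-0.005},{"offset":[-0.002,-0.001,0.04],"twist":-0.005},{"offset":[-0.002,-0.001,0.057],"twist":-0.005},{"offset":[-0.002,-0.001,0.068],"twist":-0.005},{"offset":[-0.002,-0.001,0.075],"twist":-0.005},{"offset":[-0.002,-0.001,0.0785],"twist":-0.005},{"offset":[-0.002,-0.001,0.0785],"twist":-0.005},{"offset":[-0.002,-0.001,0.0785],"twist":-0.005}]' 0.03
python3 p.py .5677 -.3388 .0 175.8
```

```text
time_s: 33.4
ee_pos: [0.5686, -0.3402, 0.0025]
tool_rot: [0.037, 0.999, -0.001, 0.001]
ft_force: [-0.2, 0.7, -1.4]
width: 0.0455
t 33.4 tcp [ 0.5686 -0.3402  0.0025] yaw 175.8 tilt 0.0017 w 0.0455 F [-0.2  0.7 -1.4] q6 -2.12
  offset [0.001  0.0013 0.0025] dist 0.003 twist -0.0008
```

Lower the last bit, release, lift and back off toward the base for a clear view.

```bash
python3 -m handwheel '[{"offset":[0.001,0.001,0.002],"twist":0},{"offset":[0.001,0.001,0.002],"twist":0},{"offset":[0.001,0.001,0.002],"twist":0}]' 0.03
python3 -m handwheel '[{"offset":[0,0,0],"twist":0},{"offset":[0,0,0],"twist":0},{"offset":[0,0,0],"twist":0},{"offset":[0,0,-0.02],"twist":0},{"offset":[0,0,-0.05],"twist":0},{"offset":[0,0,-0.085],"twist":0},{"offset":[0,0,-0.12],"twist":0},{"offset":[0,0,-0.12],"twist":0}]' 0.07
python3 p.py .3 -.3 .15 175.8
```

```text
time_s: 33.65
ee_pos: [0.5674, -0.3391, 0.0002]
tool_rot: [0.037, 0.999, -0.0, 0.001]
ft_force: [1.0, -0.3, -1.1]
width: 0.0455
time_s: 34.32
ee_pos: [0.571, -0.3417, 0.1298]
tool_rot: [0.037, 0.999, -0.005, 0.007]
ft_force: [1.0, -0.5, 2.8]
width: 0.07
t 34.32 tcp [ 0.571  -0.3417  0.1298] yaw 175.7 tilt 0.0166 w 0.07 F [ 1.  -0.5  2.8] q6 -2.12
  offset [ 0.273   0.0213 -0.0242] dist 0.275 twist -0.0009
```

```bash
python3 -m handwheel '[{"offset":[0.025,-0.01,-0.02],"twist":0.1},{"offset":[0.055,-0.03,-0.03],"twist":0.2},{"offset":[0.085,-0.05,-0.03],"twist":0.3},{"offset":[0.115,-0.07,-0.03],"twist":0.4},{"offset":[0.145,-0.09,-0.03],"twist":0.5},{"offset":[0.175,-0.11,-0.03],"twist":0.6},{"offset":[0.205,-0.13,-0.03],"twist":0.7},{"offset":[0.235,-0.15,-0.03],"twist":0.8}]' 0.07
python3 p.py .21 -.5 .16 130
```

```text
time_s: 34.98
ee_pos: [0.3201, -0.4717, 0.1497]
tool_rot: [0.426, 0.905, -0.0, 0.0]
ft_force: [0.2, -1.1, -1.1]
width: 0.0703
t 34.98 tcp [ 0.3201 -0.4717  0.1497] yaw 129.6 tilt 0.0011 w 0.0703 F [ 0.2 -1.1 -1.1] q6 -1.77
  offset [ 0.0484 -0.1028 -0.0103] dist 0.114 twist -0.0064
```

```bash
python3 -m handwheel '[{"offset":[0.015,-0.03,0],"twist":0},{"offset":[0.03,-0.065,-0.005],"twist":0},{"offset":[0.04,-0.09,-0.01],"twist":0},{"offset":[0.048,-0.103,-0.01],"twist":0},{"offset":[0.048,-0.103,-0.01],"twist":0}]' 0.07
python3 - <<'E'
from h import *
for n in("top","scene"):
    im=read_camera(n); cv2.imwrite(f"pics/{n}9.png",im)
    z=im[115:265,300:440] if n=="top" else im[185:335,95:245]
    cv2.imwrite(f"pics/{n}9z.png",cv2.resize(z,(600,600),interpolation=2))
    # bystanders
    a=cv2.imread(f"pics/{n}0.png"); d=(cv2.absdiff(a,im).max(2)>25).astype(np.uint8)*255; cv2.imwrite(f"pics/{n}9d.png",d)
E
```

```text
time_s: 35.4
ee_pos: [0.2089, -0.5014, 0.1601]
tool_rot: [0.425, 0.905, -0.001, 0.0]
ft_force: [-0.7, -0.4, -1.1]
width: 0.0702
```

View pics/top9z.png

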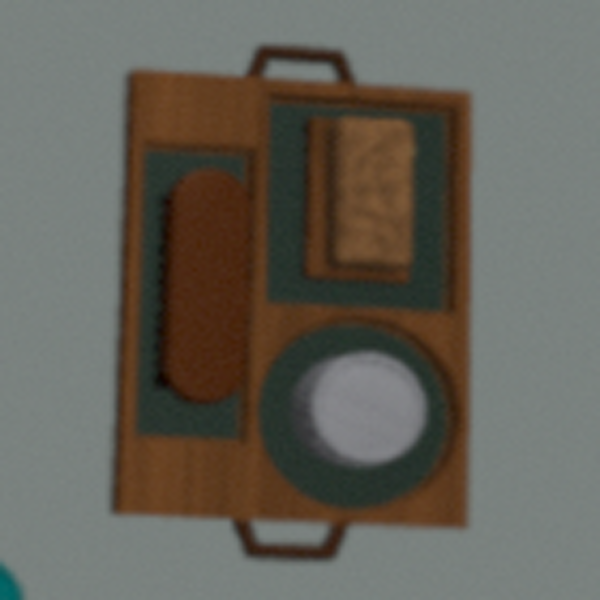

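View pics/scene9z.png

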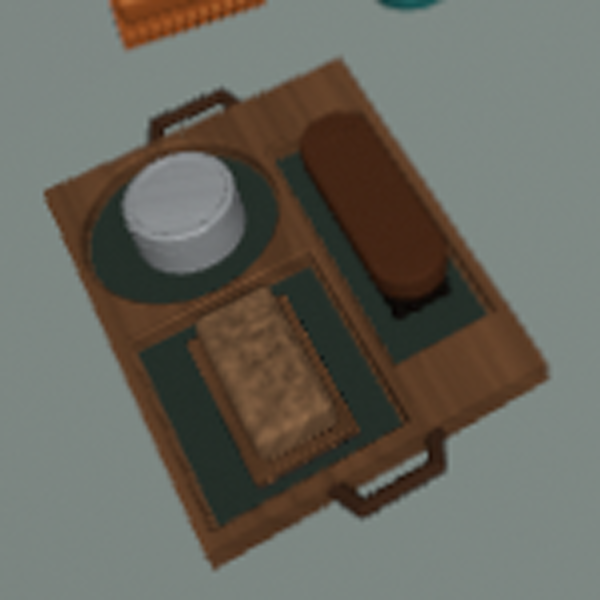

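View pics/top9d.png

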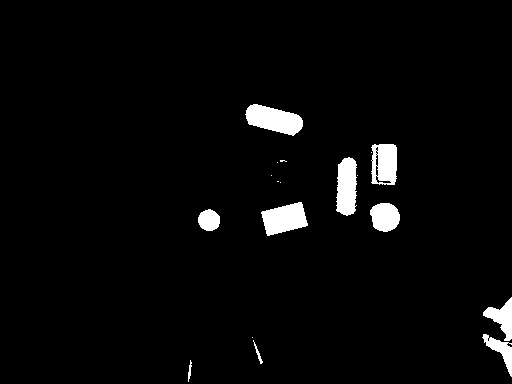

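```bash
python3 - <<'E'
from h import *
c=np.array([.5105,-.2985]);a=np.radians(-4.2);R=np.array([[np.cos(a),-np.sin(a)],[np.sin(a),np.cos(a)]])
T=lambda W:((W[:,:2]-c)@R*1000).round(1)
f=lambda u,v:[u/4.286+300-.4,v/4+115-.4]
print('brush',T(px2w("top",[f(208,168),f(205,403),f(165,285),f(247,285)],.047)))
print('sole left side',T(px2w("top",[f(307,117),f(303,277)],.02)),'grip top',T(px2w("top",[f(372,192)],.046)))
print('lid top',T(px2w("top",[f(369,408)],.045)))
g=lambda u,v:[u/4+95-.4,v/4+185-.4]
print('scene lid top',T(px2w("scene",[g(180,196)],.045)))
print('scene brush ends',T(px2w("scene",[g(330,115),g(418,270)],.054)))
print('scene lid diam', )
E
```

```text
brush [[ 69.3  61.1]
 [-70.1  59.3]
 [ -2.1  83.5]
 [  0.6  37.6]]
sole left side [[110.9  -4.2]
 [ 11.   -3.2]] grip top [[ 61.  -33.3]]
lid top [[-68.3 -33.8]]
scene lid top [[-68.1 -32.3]]
scene brush ends [[-68.4  66.7]
 [ 61.6  61. ]]
scene lid diam
```

```bash
python3 -c "
from station import *
print(observe()['time_s'], sign_off())"
```

```text
the job is handed in; nothing more can be done
35.5 None
```

The waxing kit is put away and the job is handed in at 35.5 s, well inside the 106 s limit. `sign_off` gives no verdict, so the results below are my own last checks.

**What I did**
- I set the small tin in the round well, closed it with its own lid and pressed the lid down with shut fingers.
- I then laid the brush in the long well, bristles down, and the sanding block in the wide well.

**Last checks**

| Item | Measured in tray frame (x, y, mm) | Well centre (mm) |
|---|---|---|
| Tin and lid | about (-68, -33) | (-70, -36) |
| Sanding block | about (61, -33) | (60, -36) |
| Brush | about (0, 60) | (0, 61) |

- **Lid:** the press met contact at about 45 mm above the table, the height of a fully seated lid. I judged it level by eye from the pictures.
- **Left alone:** the start and end top pictures show no change at the wider lid, offcut, bowl, big tin, jar or the coloured look-alikes.
- **Arm:** it is parked clear with the gripper open and touches nothing.

**What disagreed**
- **Fingertip height:** the real fingertips are about 24 mm higher than the reported TCP. My first grasp of the tin therefore closed on its neck instead of its body. I measured the offset by touching the table (about 12 N) and used it for every later move.
- **Brush position:** the steep scene view gave a rougher brush centre, about 3 mm off, still within tolerance.

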